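# Unclip the spice caddy from the van counter's rail

### The arm

A 6-joint arm with a two-finger parallel gripper is mounted at the origin on the work surface. World frame = base frame: x ahead of the robot, y to its left, z up, the work surface at z = 0. Lengths are in m, angles in rad, forces in N, time in s.
With the tool pointing down it reaches from about 0.25 to 0.725 m from the base axis. Payload 4 kg.
Tool frame: the origin (TCP) lies where the fingers leave the gripper's body, on its centre line; the fingertips stand 73 mm ahead of it and the grasp point (between the pads) lies 54 mm ahead of it (bot.tip_reach is the z of the fingertips in the tool frame, in m); z points along the fingers, x is the direction in which the jaws open and shut, and the axes are right-handed (so a half turn about z gives the same grasp; the last joint's range is limited). The gripper opens to 85 mm and grips with 20 to 120 N. Pads are 22 mm wide; open, the fingers measure 114 mm over their backs; the gripper's body (76 mm by 85 mm) begins 54 mm behind the grasp point. The pads swing forward as they close: fully open they stand 13 mm farther back than shut.
Start: joints at [-1.335, 0.241, 0.005, 1.335, 0, 1.571], TCP at [0.117, -0.486, 0.304] pointing down, gripper open.
Joint ranges: [-2.72, 2.72], [-1.05, 1.87], [-1.09, 1.28], [-1.99, 2.15], [-1.42, 1.44], [-3.14, 3.14]. Speed limits (rad/s): [2.79, 2.79, 3.14, 3.14, 3.14, 3.14].

### API

Orientations are given as a unit quaternion [x, y, z, w].
In Python, from workcell import bot, vision, job_done gives the robot as it stands.
- The arm moves only by the tool drive_tool, never from a script. Its argument "steps" is one flat list of numbers, 7 for each row, row after row: the shift along the tool's x, y, z in m, then the turn, a rotation vector about the tool's x, y, z in degrees, then the closure, from -1 (fully open) to 1 (shut). A call has 1 to 8 rows; each row shifts and turns the commanded pose from where the row before left it, along the tool's axes as they then stand; what a row does not reach is not made up. A row lasts 1/12 s, in which the tool goes at most 41.7 mm and 7.16 degrees, less where a joint would pass 70% of its speed; a pose out of reach is approached as far as the arm can. A call is refused whole if a number of a shift passes 0.0417 or a number of a turn 7.16, either way. A call with a gripper value outside its range is refused whole. The fingers move at their own pace and stop on an object; the grip force is fixed at half the most. Time passes only in rows, so rows that do not move let the fingers close. It gives the time, the measured TCP pose, the force and the opening at its end, in the units of the state.
- bot.get_obs(): the state, without advancing time (a new reading comes with each control period).
- vision.camera(name): name is "scene" or "top"; returns (picture, depth): 420x560x3 uint8, red, green, blue; 420x560 float32, m along the optical axis (not along the pixel's ray), 0 where there is no reading.
- vision.camera_model(name): a dict with "mtx" (3x3 intrinsics, pixels), "D" ([k1, k2, p1, p2, k3] as OpenCV has them; the pictures are not rectified), "rvec" (rotation vector, rad) and "tvec" (3), from world to camera coordinates, as OpenCV has them. Camera axes: x right, y down, z forward; pixel columns grow to the right and rows downward; lengths in m; the calibration is good to about 2 mm. A picture is of the moment at which its call begins. camera_model takes no time and is no camera call.
- job_done(): hands the job in, once; it reports no verdict.
The state is a dict: "clock": time; "joint_pos": joint angles; "joint_vel": joint speeds; "tau": joint torques, N m; "eef_pos": TCP position; "tool_rot": TCP orientation; "ft_force": force on the tool from outside, world axes, zero at the start; "ft_torque": the same for the moment, N m; "grip_width": finger opening in m.
Only numpy, scipy, OpenCV 4.12 (cv2) and the standard library are available. Lean on these libraries where they do the work, as an engineer would, in place of code of your own. Each camera call takes 0.05 s, during which the arm holds its last target.

### The job

Take the spice caddy off the counter's rail for cooking: pry its front up, best by the pull lip, until the sprung catch lets go, then unhook the claw at its back and lift it clear without tipping it far over. Set it down gently, upright, in the middle of the round cork mat. Leave the colander, the ramekin, the cutlery set and the jar where they are, and do not press the button that releases the counter's leg.

Things in the scene. Friction and masses are not known exactly. Their poses are not given: they have to be found in the camera images.
- rail: aluminium top-hat rail screwed flat to the counter, 284 mm long (its y), 60 mm wide (its x) over its flanges, 22 mm high; origin at the centre of its underside, z up, x from front (robot's side) to back. The flanges, 4 mm thick, 18 to 22 mm above the counter, overhang the 30 mm wide web by 15 mm front and back; their edges are rolled
- caddy: white plastic tote of spice jars (wedged fast), 110 mm wide (y, along the rail), 101 mm deep over its feet (x, towards its back), 126 mm high (z), about 0.53 kg. Origin level with the feet's underside, over the rail's middle when clipped on. Clipped on, its axes are the rail's, its floor rests on the flanges, its feet hang 4 mm above the counter; catch and claw stop any straight lift
- caddy_handle (a point): centre of the caddy's handle bar, 3 mm in front of and 118 mm above its origin; caddy's axes. The bar is 14 mm thick (x), 100 mm long (y), 16 mm high, on 10 mm posts at y = -45 and +45 mm; jars and walls below it reach up to 82 mm above the feet
- caddy_lip (a point): lowest point, mid-width, of the rolled front edge (8 mm thick) of the caddy's pull lip, 90 mm in front of and 48 mm above the caddy's origin (52 mm above the counter when clipped on). The lip is a ledge 76 mm wide, 4 mm thick, reaching 41 mm out from the front wall; below it all is open down to the counter for 28 mm back from this point
- caddy_front (a point): point by the caddy's sprung steel catch, 31 mm in front of and 16 mm above its origin, level with the middle of the front flange when clipped on. The catch reaches 3.5 mm under that flange. Prying at the lip takes 10 to 18 N, then the load drops; it clicks past when the lip's edge has risen about 10 mm. The caddy then stays tipped back about 0.15 rad, the catch resting on the flange
- caddy_claw (a point): inside corner of the rigid claw at the caddy's back, 31 mm behind and 12 mm above its origin; it reaches 4 mm under the back flange, with 2 mm play. Prying turns the caddy about it. With the catch freed, the claw comes out when the caddy is moved 8 mm or more straight towards its back (rail's +x)
- caddy_foot (a point): centre of the caddy's underside, 9.5 mm in front of its origin, level with its two feet: full-width ridges, the front one 50 to 60 mm in front of the origin, the back one (the claw) 26 to 41 mm behind it
- mat: round cork mat, 220 mm across, 6 mm thick, fixed to the counter on the left or on the right; origin at the centre of its underside
- colander: red plastic colander standing on the counter, 160 mm across its rim, 70 mm high, two small loop handles 194 mm apart over all; origin at the centre of its underside
- ramekin: white ceramic ramekin, 76 mm across, 46 mm high; origin at the centre of its underside
- cutlery: steel camping fork and spoon lying side by side in a clip, 165 mm long (x), 50 mm wide, 7 mm high; origin under the middle
- jar: glass storage jar with a steel lid, 74 mm across, 118 mm high, beside the button; origin at the centre of its underside
- leg_button (a joint): push button that releases the counter's leg, 32 mm across, its top 22 mm above the counter, behind the rail; 0 up, 0.006 m fully down
- leg_button_top (a point): centre of the top of that button
Things that resemble listed ones, but are neither listed nor needed, are in the scene too. Leave any red or turquoise look-alike of the part that bears leg_button alone.

How it is judged:
On the way, in this order (a step that is already met when the one before it is completed fails the run):
1. the front of the caddy is pried up past the catch while its claw is still under the back flange (z of caddy_front in the frame of rail above 0.0275 m and z of caddy_claw in the frame of rail below 0.021 m and x of caddy_claw in the frame of rail below 0.036 m), for 0.1 s.
2. the caddy is lifted clear above the rail (z of each of caddy_front, caddy_claw in the frame of rail above 0.05 m), for 0.1 s.
At the end, for the whole second after the job is handed in: The caddy stands released, upright (within 3.5 degrees) and still on the cork mat, the centre of its underside within 40 mm of the mat's centre; the colander, ramekin, cutlery set and jar are upright within 25 mm of where they began, and the leg button is up (horizontal distance between caddy_foot and mat below 0.04 m and height (world z) of caddy_foot below 0.012 m and angle between caddy's own z axis and vertical below 0.06 rad and contact force between caddy and mat above 2 N and linear speed of caddy below 0.02 m/s and value of joint leg_button below 0.002 m and angle between each of jar, ramekin, colander's own z axis and vertical below 0.1 rad and distance of each of colander, ramekin, cutlery, jar from where it was at the start of the episode below 0.025 m); the robot touches nothing.
It fails at once if the leg-release button is pressed (value of joint leg_button above 0.003 m).
It fails at once if the caddy is tipped more than about 45 degrees (angle between caddy's own z axis and vertical above 0.8 rad).
It fails at once if the caddy is dropped: it falls fast with no finger on it (contact force between the fingers and caddy below 0.1 N and linear speed of caddy above 0.6 m/s).
It fails at once if the caddy is banged down hard (contact force between caddy and mat above 80 N).
It fails at once if a bystander is knocked away (distance of any of colander, ramekin, cutlery, jar from where it was at the start of the episode above 0.025 m).
It also fails if it takes over 62 s, if anything falls off the work surface, if the arm or the gripper's body presses on something with over 40 N, if the wrist force passes 120 N, or if a joint passes its speed limit or range.

## Working session

There is one attempt and no reset: what is moved stays moved. The work goes in short steps, Python scripts to look and compute and a tool call to move; the robot and the scene stay as the last step left them, time stands still between calls to the robot, and variables do not carry over. Pictures are saved under pics/ and viewed, and the job is handed in when it is done.

Besides the shell and the picture viewer there is one more tool, called after "Call:" as a command line: name --argument value ..., lists and objects as JSON in quotes. drive_tool: Moves the arm, as the interface text tells. Its arguments: {"type":"object","properties":{"steps":{"type":"array"}},"required":["steps"]}

```bash
ls; mkdir -p pics; cat > h.py <<'E'
import numpy as np, cv2
from workcell import bot, vision, job_done
from scipy.spatial.transform import Rotation as R
def snap(n):
    im,d=vision.camera(n); np.savez('%s.npz'%n,im=im,d=d); return im,d
def model(n):
    m=vision.camera_model(n); return np.array(m['mtx'],float),np.array(m['D'],float),np.array(m['rvec'],float).ravel(),np.array(m['tvec'],float).ravel()
def ray(n,px):
    K,D,r,t=model(n); p=cv2.undistortPoints(np.array(px,float).reshape(-1,1,2),K,D).reshape(-1,2)
    Rm=cv2.Rodrigues(r)[0]; d=np.c_[p,np.ones(len(p))]@Rm; return -Rm.T@t,d
def plane(n,px,z):
    o,d=ray(n,px); return o+d*((z-o[2])/d[:,2])[:,None]
def pdepth(n,px,dep):
    o,d=ray(n,px); px=np.array(px,int).reshape(-1,2); return o+d*dep[px[:,1],px[:,0]][:,None]
def proj(n,P):
    K,D,r,t=model(n); return cv2.projectPoints(np.array(P,float).reshape(-1,1,3),r,t,K,D)[0].reshape(-1,2)
E
python3 - <<'E'
from h import *
print(bot.get_obs())
for n in('scene','top'):
    im,d=snap(n); cv2.imwrite('pics/%s0.png'%n,im[:,:,::-1]); o,_=ray(n,[[280,210]]); print(n,o,plane(n,[[0,0],[559,0],[0,419],[559,419]],0))
E
```

```text
pics
{'clock': 0.0, 'joint_pos': array([-1.33500580e+00,  2.41448098e-01,  3.70556386e-03,  1.33521310e+00,
        4.36962605e-06,  1.57079015e+00]), 'joint_vel': array([-0.00152195, -0.00025777,  0.00087389,  0.00020358,  0.00155122,
        0.00105882]), 'tau': array([ 1.12394653e-03, -3.72318399e+01,  2.52407330e+01,  1.71329803e-02,
        1.20220243e-04,  2.35750875e-06]), 'eef_pos': array([ 0.11669225, -0.48568784,  0.30298815]), 'tool_rot': array([ 7.85371337e-01, -6.19023987e-01, -8.46574908e-04, -6.70054569e-04]), 'ft_force': array([ 0.10128712, -0.58994176,  0.23763938]), 'ft_torque': array([ 0.00722621,  0.02524531, -0.0393433 ]), 'grip_width': 0.08584102045115746}
scene [ 1.21166457 -0.2943034   0.79696419] [[-1.29588185 -0.6099282   0.        ]
 [-0.19770147  1.76656744  0.        ]
 [ 0.76194197 -0.62846139  0.        ]
 [ 1.16421324  0.25048407  0.        ]]
top [ 0.46687115 -0.0168872   0.95162055] [[ 1.24759055  0.77559068  0.        ]
 [ 1.17643065 -0.78348829  0.        ]
 [ 0.13998312  0.67182003  0.        ]
 [ 0.11428116 -0.62729106  0.        ]]
```

View pics/scene0.png

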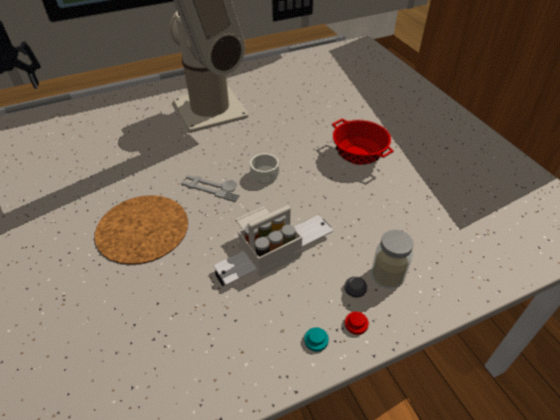

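View pics/top0.png

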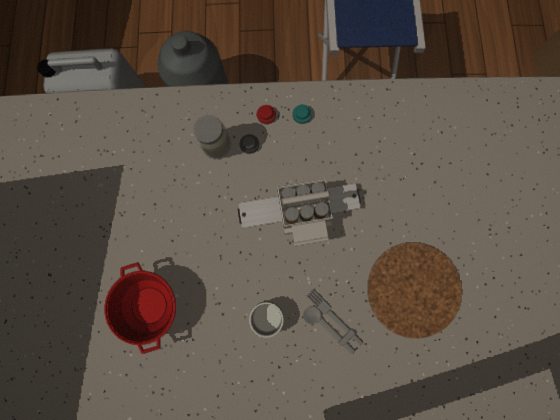

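The top view shows the rail from about (240,213) to (358,197) with the caddy at (306,210), its lip at (310,232), and the mat at (415,290). The black button is at (249,144) beside the jar at (211,137), the ramekin at (267,319), the cutlery at (333,320) and the colander at (141,307). I'll zoom in next.

```bash
python3 - <<'E'
from h import *
a=np.load('top.npz')['im'][170:260,225:375]; cv2.imwrite('pics/topz.png',cv2.resize(a[:,:,::-1],None,fx=5,fy=5,interpolation=2))
a=np.load('scene.npz')['im'][190:295,205:345]; cv2.imwrite('pics/scenez.png',cv2.resize(a[:,:,::-1],None,fx=5,fy=5,interpolation=2))
E
```

```text
(no output)
```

View pics/topz.png

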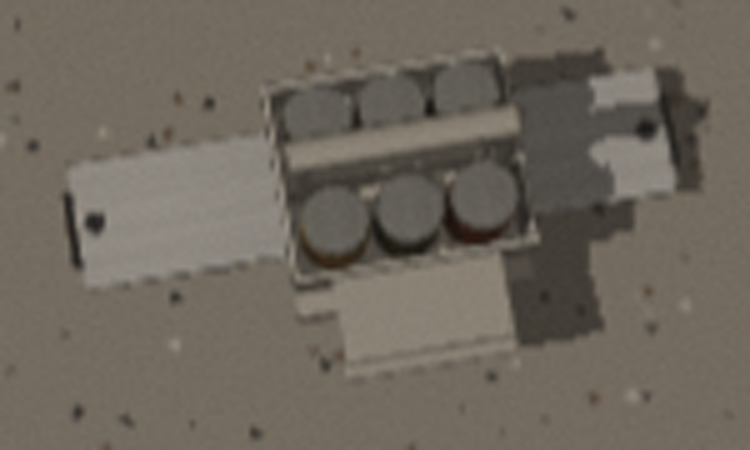

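View pics/scenez.png

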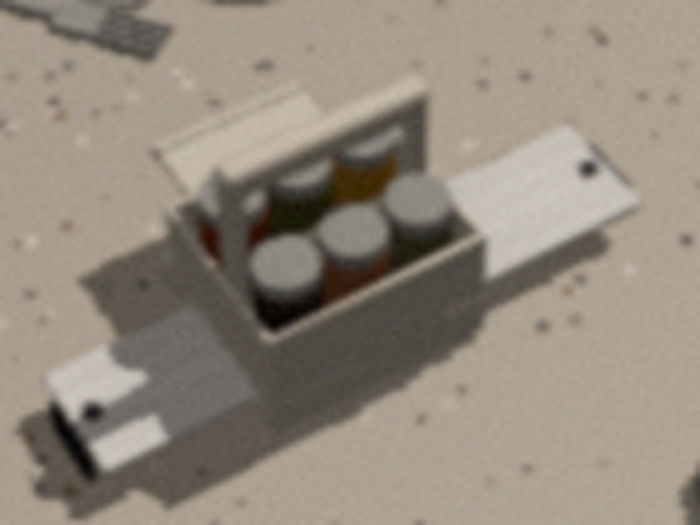

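```bash
python3 - <<'E'
from h import *
def z(p): p=np.array(p,float); return np.c_[225+(p[:,0]+.5)/5-.5,170+(p[:,1]+.5)/5-.5]
def zs(p): p=np.array(p,float); return np.c_[205+(p[:,0]+.5)/5-.5,190+(p[:,1]+.5)/5-.5]
np.set_printoptions(precision=4,suppress=True)
def show(n,P): print(n,P.tolist() if 0 else P)
rt=plane('top',z([(68,170),(85,288),(655,68),(672,190)]),.022)
c=rt.mean(0);ax=rt[:2].mean(0)-rt[2:].mean(0); print('rail',rt,c,np.linalg.norm(ax),np.degrees(np.arctan2(ax[1],ax[0])))
rs=plane('scene',zs([(48,378),(95,477),(572,125),(638,200)]),.022);ax=rs[:2].mean(0)-rs[2:].mean(0)
print('rail scene',rs,rs.mean(0),np.linalg.norm(ax),np.degrees(np.arctan2(ax[1],ax[0])))
print('handle',plane('top',z([(288,158),(518,118)]),.130)); print('handle s',plane('scene',zs([(225,178),(425,85)]),.130))
print('lipf',plane('top',z([(347,375),(518,347)]),.058),'scene',plane('scene',zs([(158,150),(298,85)]),.06))
im=np.load('top.npz');d=im['d'];im=im['im']
hsv=cv2.cvtColor(im,cv2.COLOR_RGB2HSV)
m=cv2.inRange(hsv,(5,90,40),(20,255,255)); m[:240]=0;m[:,:340]=0; m=cv2.morphologyEx(m,cv2.MORPH_CLOSE,np.ones((7,7)))
cs=max(cv2.findContours(m,0,1)[0],key=cv2.contourArea); e=cv2.fitEllipse(cv2.convexHull(cs));print(e)
print('mat',plane('top',[e[0]],.006), cv2.minEnclosingCircle(plane('top',cs.reshape(-1,2),.006)[:,:2].astype(np.float32)))
for nm,p,h in [('button',(249,143),.022),('jar',(209,127),.118),('colander',(141,307),.07),('ram',(267,319),.046),('forkTL',(313,294),.007),('forkBR',(357,346),.007),('red',(266,114),.02)]:
  print(nm,plane('top',[p],h))
print('depth lip',pdepth('top',np.round(z([(430,320),(400,145)])).astype(int),d))
E
```

```text
rail [[ 0.6336  0.0947  0.022 ]
 [ 0.5776  0.0874  0.022 ]
 [ 0.6736 -0.1832  0.022 ]
 [ 0.6151 -0.1876  0.022 ]] [ 0.625  -0.0472  0.022 ] 0.27915985183216435 97.98729736644547
rail scene [[ 0.6168 -0.1875  0.022 ]
 [ 0.6741 -0.1861  0.022 ]
 [ 0.5774  0.0897  0.022 ]
 [ 0.6329  0.0951  0.022 ]] [ 0.6253 -0.0472  0.022 ] 0.2821167003596693 -81.78744925913384
handle [[ 0.6163 -0.0098  0.13  ]
 [ 0.6302 -0.1057  0.13  ]]
handle s [[ 0.6334 -0.1052  0.13  ]
 [ 0.6194 -0.0092  0.13  ]]
lipf [[ 0.531  -0.0324  0.058 ]
 [ 0.5411 -0.1086  0.058 ]] scene [[ 0.5442 -0.1066  0.06  ]
 [ 0.5326 -0.033   0.06  ]]
((414.19317626953125, 289.8750915527344), (92.98616790771484, 96.70126342773438), 148.59654235839844)
mat [[ 0.4215 -0.3071  0.006 ]] ((0.4229201674461365, -0.3075253665447235), 0.10988962650299072)
button [[0.7812 0.0671 0.022 ]]
jar [[0.7888 0.1457 0.118 ]]
colander [[0.4037 0.3042 0.07  ]]
ram [[0.3706 0.0319 0.046 ]]
forkTL [[ 0.4198 -0.0731  0.007 ]]
forkBR [[ 0.3008 -0.1681  0.007 ]]
red [[0.8547 0.0245 0.02  ]]
depth lip [[ 0.5534 -0.0709  0.0582]
 [ 0.6196 -0.0571  0.1294]]
```

Call:
drive_tool --steps '[-0.02,-0.022,0,0,0,0,1,-0.02,-0.022,0,0,0,0,1,-0.02,-0.022,0,0,0,0,1,-0.02,-0.022,0,0,0,0,1,-0.02,-0.022,0,0,0,0,1,-0.02,-0.022,0,0,0,0,1,-0.02,-0.022,0,0,0,0,1,-0.02,-0.022,0,0,0,0,1]'

```text
clock: 0.77
eef_pos: [0.2509, -0.288, 0.3036]
tool_rot: [0.785, -0.619, -0.0, -0.0]
ft_force: [0.4, 0.6, -0.1]
grip_width: -0.0004
```

```bash
cat >> h.py <<'E'
np.set_printoptions(precision=4,suppress=True)
a8=np.radians(8.1); RX=np.array([np.cos(a8),np.sin(a8),0]); RY=np.array([-np.sin(a8),np.cos(a8),0]); RAIL=np.array([.6253,-.0472,0])
CAD=RAIL-.0105*RY  # clipped caddy origin xy
def pose():
    o=bot.get_obs(); return o, np.array(o['eef_pos']), R.from_quat(o['tool_rot'])
def fr(z,x):
    z=z/np.linalg.norm(z); x=x-z*(x@z); x/=np.linalg.norm(x); return R.from_matrix(np.c_[x,np.cross(z,x),z])
def st():
    o,p,r=pose(); print('t',o['clock'],'q',o['joint_pos'],'p',p,'F',o['ft_force'],'w',o['grip_width']); print(r.as_matrix()); 
def delta(pt=None,rt=None):
    o,p,r=pose(); 
    if rt is not None: print('rotvec deg',np.degrees((r.inv()*rt).as_rotvec()))
    if pt is not None: print('shift tool(cur)',r.inv().apply(pt-p),'' if rt is None else ('after turn',rt.inv().apply(pt-p)))
E
python3 -c "
from h import *
st()"
```

```text
t 0.7667 q [-0.8543  0.0064 -0.2673  1.2977  0.0001  2.0519] p [ 0.2509 -0.288   0.3036] F [ 0.4203  0.5934 -0.1404] w -0.00039759937186770866
[[ 0.2332 -0.9724 -0.0003]
 [-0.9724 -0.2332  0.0005]
 [-0.0006  0.0002 -1.    ]]
```

Call:
drive_tool --steps '[0,0,0,0,0,-7.1,1,0,0,0,0,0,-7.1,1,0,0,0,0,0,-7.1,1,0,0,0,0,0,-7.1,1,0,0,0,0,0,-7.1,1,0,0,0,0,0,-7.1,1,0,0,0,0,0,-7.1,1,0,0,0,0,0,-7.1,1]'

```text
clock: 1.43
eef_pos: [0.2504, -0.2892, 0.3035]
tool_rot: [0.986, -0.168, -0.0, -0.0]
ft_force: [-0.0, 0.5, 0.0]
grip_width: 0.0
```

Call:
drive_tool --steps '[0,0,0,0,0,-7.1,1,0,0,0,0,0,-7.1,1,0,0,0,0,0,-7.1,1,0,0,0,0,0,-7.1,1,0,0,0,0,0,-7.1,1,0,0,0,0,0,-7.1,1,0,0,0,0,0,-7.1,1,0,0,0,0,0,-7.1,1]'

```text
clock: 2.1
eef_pos: [0.2504, -0.2892, 0.3035]
tool_rot: [0.947, 0.321, -0.0, -0.0]
ft_force: [0.1, 0.2, -0.2]
grip_width: -0.0002
```

Call:
drive_tool --steps '[0,0,0,0,0,-7.1,1,0,0,0,0,0,-7.1,1,0,0,0,0,0,-7.1,1,0,0,0,0,0,-7.1,1,0,0,0,0,0,-7.1,1,0,0,0,0,0,-7.1,1,0,0,0,0,0,-7.1,1,0,0,0,0,0,-7.1,1]'

```text
clock: 2.77
eef_pos: [0.2503, -0.2892, 0.3035]
tool_rot: [0.68, 0.733, 0.0, -0.001]
ft_force: [0.4, 0.3, -0.1]
grip_width: -0.0
```

```bash
python3 -c "
from h import *
st()
th=np.radians(25)
rt=fr(np.cos(th)*RX-np.sin(th)*np.array([0,0,1]),RY)
lip=CAD-.090*RX; print('lip',lip)
pt=lip+.017*RX-.060*RX-.073*np.cos(th)*RX; pt[2]=.12
delta(pt,rt)"
```

```text
t 2.7667 q [-0.8573  0.0079 -0.266   1.2979 -0.     -0.9317] p [ 0.2503 -0.2892  0.3035] F [ 0.371   0.3184 -0.0905] w -2.256116885186773e-05
[[-0.0743  0.9972 -0.0007]
 [ 0.9972  0.0743  0.0008]
 [ 0.0008 -0.0006 -1.    ]]
lip [ 0.5377 -0.0703  0.    ]
rotvec deg [-65.0083   2.1357  -3.4454]
shift tool(cur) [0.1895 0.194  0.1836] ('after turn', array([ 0.1763, -0.0792,  0.2644]))
```

Call:
drive_tool --steps '[0.0237,0.019,0,0,0,0,1,0.0237,0.019,0,0,0,0,1,0.0237,0.019,0,0,0,0,1,0.0237,0.019,0,0,0,0,1,0.0237,0.019,0,0,0,0,1,0.0237,0.019,0,0,0,0,1,0.0237,0.019,0,0,0,0,1,0.0237,0.019,0,0,0,0,1]'

```text
clock: 3.43
eef_pos: [0.3896, -0.0885, 0.3037]
tool_rot: [0.683, 0.731, -0.0, -0.0]
ft_force: [0.1, 0.1, -0.6]
grip_width: 0.0001
```

Call:
drive_tool --steps '[0,0,0,-6.5,0.2,-0.35,1,0,0,0,-6.5,0.2,-0.35,1,0,0,0,-6.5,0.2,-0.35,1,0,0,0,-6.5,0.2,-0.35,1,0,0,0,-6.5,0.2,-0.35,1,0,0,0,-6.5,0.2,-0.35,1,0,0,0,-6.5,0.2,-0.35,1,0,0,0,-6.5,0.2,-0.35,1]'

```text
clock: 4.1
eef_pos: [0.3886, -0.0896, 0.3043]
tool_rot: [0.595, 0.672, 0.331, 0.291]
ft_force: [0.8, -1.1, 0.1]
grip_width: -0.0
```

Call:
drive_tool --steps '[0,0,0,-6.5,0.2,-0.35,1,0,0,0,-6.5,0.2,-0.35,1]'

```text
clock: 4.27
eef_pos: [0.3886, -0.0898, 0.3035]
tool_rot: [0.558, 0.639, 0.398, 0.349]
ft_force: [1.0, -1.1, 0.2]
grip_width: -0.0001
```

```bash
cat > pry.py <<'E'
from h import *
st()
th=np.radians(25)
rt=fr(np.cos(th)*RX-np.sin(th)*np.array([0,0,1]),RY)
lip=CAD-.090*RX; lip[2]=.052
Z=np.array([0,0,1])
# contact: finger top face 4mm below lip, tip 15 mm beyond
def tcp(beyond,gap): 
    n=np.sin(th)*RX+np.cos(th)*Z; a=np.cos(th)*RX-np.sin(th)*Z
    c=lip-gap*n - .011*n + beyond*a   # tip centre
    return c-.073*a
for b,g in [(-.05,.008),(.017,.008),(.017,0)]:
    print(b,g,tcp(b,g)); delta(tcp(b,g),rt)
E
python3 pry.py
```

```text
t 4.2667 q [-0.5686 -0.3652 -1.0513 -0.1165  0.6171 -0.3575] p [ 0.3886 -0.0898  0.3035] F [ 0.9521 -1.1304  0.153 ] w -0.00012474001881794682
[[-0.1323  0.4357  0.8903]
 [ 0.9912  0.0603  0.1178]
 [-0.0024  0.8981 -0.4398]]
-0.05 0.008 [ 0.4194 -0.0871  0.0868]
rotvec deg [-1.0919  0.5055 -0.0918]
shift tool(cur) [-0.0009 -0.1811  0.123 ] ('after turn', array([-0.0017, -0.1834,  0.1195]))
0.017 0.008 [ 0.4795 -0.0786  0.0584]
rotvec deg [-1.0919  0.5055 -0.0918]
shift tool(cur) [-0.0004 -0.1798  0.19  ] ('after turn', array([-0.0017, -0.1834,  0.1865]))
0.017 0 [ 0.4828 -0.0781  0.0657]
rotvec deg [-1.0919  0.5055 -0.0918]
shift tool(cur) [-0.0003 -0.1718  0.1899] ('after turn', array([-0.0017, -0.1754,  0.1865]))
```

Call:
drive_tool --steps '[0,0,0,-1.1,0.5,0,1,0,-0.02,0.02,0,0,0,1,0,-0.02,0.02,0,0,0,1,0,-0.02,0.02,0,0,0,1,0,-0.02,0.02,0,0,0,1,0,-0.02,0.01,0,0,0,1,0,-0.02,0.01,0,0,0,1]'

```text
clock: 4.85
eef_pos: [0.4587, -0.1117, 0.1865]
tool_rot: [0.557, 0.653, 0.397, 0.326]
ft_force: [-0.3, 0.1, 0.5]
grip_width: -0.0002
```

```bash
python3 pry.py; python3 -c "
from h import *
im,d=snap('scene'); cv2.imwrite('pics/s1.png',cv2.resize(im[100:310,150:430,::-1],None,fx=2.8,fy=2.8))"
```

```text
t 4.85 q [-0.5189  0.188  -1.0863 -0.6658  0.6006 -0.3569] p [ 0.4587 -0.1117  0.1865] F [-0.3012  0.1324  0.5258] w -0.00019782182811027484
[[-0.1674  0.4675  0.868 ]
 [ 0.9858  0.065   0.1551]
 [ 0.0161  0.8816 -0.4717]]
-0.05 0.008 [ 0.4194 -0.0871  0.0868]
rotvec deg [-3.1595 -1.7883 -0.1377]
shift tool(cur) [ 0.0292 -0.1047  0.0167] ('after turn', array([ 0.0299, -0.1054,  0.0099]))
0.017 0.008 [ 0.4795 -0.0786  0.0584]
rotvec deg [-3.1595 -1.7883 -0.1377]
shift tool(cur) [ 0.0271 -0.101   0.0835] ('after turn', array([ 0.0299, -0.1054,  0.0769]))
0.017 0 [ 0.4828 -0.0781  0.0657]
rotvec deg [-3.1595 -1.7883 -0.1377]
shift tool(cur) [ 0.0272 -0.093   0.0831] ('after turn', array([ 0.0299, -0.0974,  0.0769]))
```

View pics/s1.png

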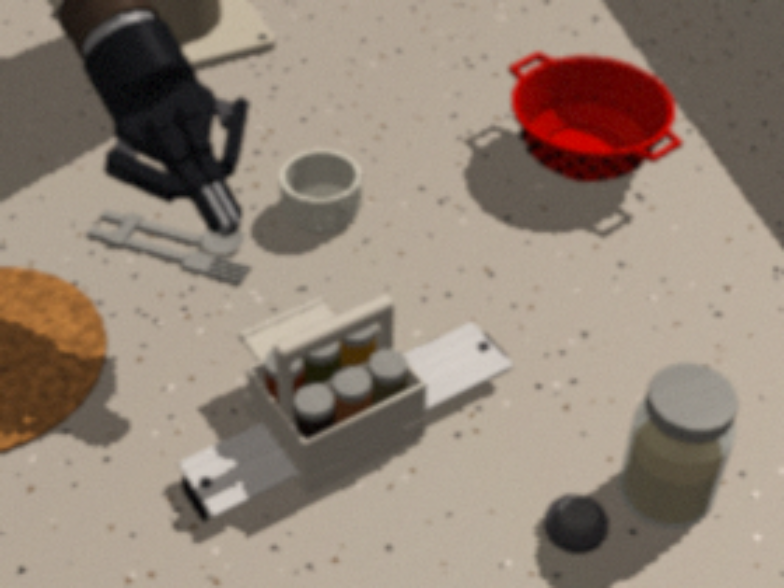

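```bash
cat > kin.py <<'E'
import numpy as np
from scipy.optimize import least_squares
from scipy.spatial.transform import Rotation as R
def fk(k,q):
    h,L1,c0,L2,b,e,d=k
    f=q[1]-q[2]; s=f+q[3]
    u=lambda a:np.array([np.cos(a),0,-np.sin(a)])
    w=np.array([c0+L1*np.sin(q[1]),0,h+L1*np.cos(q[1])])+L2*u(f+b)
    t=u(s)*np.cos(q[4])+np.array([0,1,0])*np.sin(q[4])
    p=w+e*u(s)+d*t
    return R.from_euler('z',q[0]).apply(p), R.from_euler('z',q[0]).apply(t)
data=[([-1.335,.2414,.0037,1.3352,0],(.1167,-.4857,.3030)),([-.8573,.0079,-.266,1.2979,0],(.2503,-.2892,.3035)),([-.5686,-.3652,-1.0513,-.1165,.6171],(.3886,-.0898,.3035)),([-.5189,.188,-1.0863,-.6658,.6006],(.4587,-.1117,.1865))]
def res(k): return np.concatenate([fk(k,q)[0]-p for q,p in data]+[1e-3*(np.array(k)-k0)])
k0=np.array([.15,.3,0,.3,0,.07,.1])
s=least_squares(res,k0); K=s.x
def ik(p,zdir,q0):
    g=lambda q: np.r_[fk(K,q)[0]-p,.3*(fk(K,q)[1]-zdir)]
    lo=[-2.72,-1.05,-1.07,-1.99,-1.42];hi=[2.72,1.87,1.28,2.15,1.44]
    s=least_squares(g,np.clip(q0,np.array(lo)+.01,np.array(hi)-.01),bounds=(lo,hi)); return s.x,np.linalg.norm(s.fun)
if __name__=='__main__':
    np.set_printoptions(precision=4,suppress=True)
    print(K,res(K)[:12]); 
    for q,p in data: print(fk(K,q)[1])
    from h import RX,RY,CAD
    lip=CAD-.09*RX; lip[2]=.052; Z=np.array([0,0,1])
    for yaw in (8,0,-8,-15,-25):
      for th in (25,35,45):
        y=np.radians(yaw);X=np.array([np.cos(y),np.sin(y),0]);t=np.radians(th)
        n=np.sin(t)*X+np.cos(t)*Z;a=np.cos(t)*X-np.sin(t)*Z
        for b in (.017,-.05):
          for lift in (0,.03):
            p=lip-.011*n+b*a-.073*a+lift*Z
            print(yaw,th,b,lift,p,*ik(p,a,[-.4,.3,-.8,-.3,.3]))
E
python3 kin.py
```

```text
[ 0.2411  0.4935 -0.0003  0.3918 -0.02    0.1019  0.2309] [-0.  0. -0.  0.  0. -0.  0.  0.  0. -0. -0. -0.]
[-0.0005  0.002  -1.    ]
[-0.0007  0.0008 -1.    ]
[ 0.8903  0.1178 -0.4398]
[ 0.8681  0.155  -0.4716]
8 25 0.017 0 [ 0.4828 -0.078   0.0657] [-0.3995  0.7395 -1.07   -1.253   0.52  ] 0.03446419315920293
8 25 0.017 0.03 [ 0.4828 -0.078   0.0957] [-0.3975  0.5874 -1.07   -1.0887  0.5139] 0.03434835619338202
8 25 -0.05 0 [ 0.4227 -0.0864  0.094 ] [-0.5709  0.4627 -1.07   -0.7906  0.7003] 0.06809007631239271
8 25 -0.05 0.03 [ 0.4227 -0.0864  0.124 ] [-0.5583  0.3177 -1.07   -0.6589  0.6745] 0.06254064552449949
8 35 0.017 0 [ 0.486  -0.0775  0.0751] [-0.3388  0.5293 -1.07   -0.9145  0.3913] 0.007486100447009371
8 35 0.017 0.03 [ 0.486  -0.0775  0.1051] [-0.3362  0.4159 -1.07   -0.8111  0.3864] 0.003171196151300313
8 35 -0.05 0 [ 0.4317 -0.0852  0.1135] [-0.4498  0.2694 -1.07   -0.5558  0.4893] 0.03098610204562015
8 35 -0.05 0.03 [ 0.4317 -0.0852  0.1435] [-0.4422  0.1599 -1.07   -0.4717  0.4769] 0.02219079204470631
8 45 0.017 0 [ 0.4908 -0.0769  0.0838] [-0.2938  0.3673 -0.9694 -0
[... 4679 characters left out ...]
[ 0.099   0.4209 -1.067  -0.8046 -0.4311] 4.028903099701471e-07
-25 35 -0.05 0 [ 0.4406 -0.025   0.1135] [ 0.2199  0.2844 -1.07   -0.5604 -0.5379] 0.02533003043579087
-25 35 -0.05 0.03 [ 0.4406 -0.025   0.1435] [ 0.2125  0.1756 -1.07   -0.4773 -0.526 ] 0.016869802619248413
-25 45 0.017 0 [ 0.4947 -0.0503  0.0838] [ 0.054   0.3681 -0.9576 -0.4779 -0.3395] 4.3712469436290127e-10
-25 45 0.017 0.03 [ 0.4947 -0.0503  0.1138] [ 0.054   0.2724 -0.9326 -0.357  -0.3395] 5.332783478688196e-13
-25 45 -0.05 0 [ 0.4518 -0.0302  0.1312] [ 0.1269  0.1583 -1.0032 -0.2926 -0.3871] 6.938810516803066e-11
-25 45 -0.05 0.03 [ 0.4518 -0.0302  0.1612] [ 0.1269  0.0646 -0.9635 -0.1592 -0.3871] 5.255153950072441e-11
```

```bash
cat > t.py <<'E'
from kin import *; from h import *
lip=CAD-.09*RX+.005*RY; lip[2]=.052; Z=np.array([0,0,1])
for yaw in (30,38,45,52):
  for th in (25,30):
    y=np.radians(yaw);X=np.array([np.cos(y),np.sin(y),0]);t=np.radians(th)
    n=np.sin(t)*X+np.cos(t)*Z;a=np.cos(t)*X-np.sin(t)*Z
    for b in (.018,-.04):
      for lift in (0,.03):
        p=lip-.011*n+b*a-.073*a+lift*Z
        print(yaw,th,b,lift,p,*ik(p,a,[-.6,.5,-.7,-.6,.9]))
E
python3 t.py
```

```text
30 25 0.018 0 [ 0.4898 -0.0926  0.0653] [-0.5686  0.6734 -0.9502 -0.8319  0.9348] 2.9051242481134045e-13
30 25 0.018 0.03 [ 0.4898 -0.0926  0.0953] [-0.5686  0.5718 -0.9478 -0.728   0.9348] 3.8538471191667426e-13
30 25 -0.04 0 [ 0.4443 -0.1189  0.0898] [-0.7042  0.5537 -0.9697 -0.5775  1.0227] 4.0218452107088785e-10
30 25 -0.04 0.03 [ 0.4443 -0.1189  0.1198] [-0.7042  0.4509 -0.9581 -0.463   1.0227] 3.3666934392148e-11
30 30 0.018 0 [ 0.491  -0.0919  0.07  ] [-0.5431  0.5807 -0.9195 -0.6261  0.8607] 3.0712357223448165e-09
30 30 0.018 0.03 [ 0.491  -0.0919  0.1   ] [-0.5431  0.4845 -0.9102 -0.5206  0.8607] 7.134687933385279e-10
30 30 -0.04 0 [ 0.4475 -0.117   0.099 ] [-0.6692  0.456  -0.9347 -0.3886  0.9355] 2.665190474499675e-08
30 30 -0.04 0.03 [ 0.4475 -0.117   0.129 ] [-0.6692  0.3607 -0.9161 -0.2748  0.9355] 9.07519734703108e-10
38 25 0.018 0 [ 0.494  -0.0989  0.0653] [-0.6052  0.6394 -0.8203 -0.4573  1.0455] 3.981872296767951e-09
38 25 0.018 0.03 [ 0.494  -0.0989  0.0953] [-0.6052  0.5537 -0.8153 -0.3666  1.0455] 3.5497745824665045e-09
38 25 -0.04 0 [ 0.4526 -0.1312  0.0898] [-0
[... 1588 characters left out ...]
[-0.63    0.6102 -0.5208  0.3687  1.1333] 2.6831896496290565e-14
52 25 -0.04 0 [ 0.4711 -0.1497  0.0898] [-0.7433  0.6504 -0.4528  0.6374  1.1276] 1.4555048075988399e-10
52 25 -0.04 0.03 [ 0.4711 -0.1497  0.1198] [-0.7433  0.5924 -0.4423  0.7059  1.1276] 2.3931109883784775e-10
52 30 0.018 0 [ 0.5043 -0.1072  0.07  ] [-0.607   0.6241 -0.5288  0.321   1.0445] 3.031071586441442e-14
52 30 0.018 0.03 [ 0.5043 -0.1072  0.1   ] [-0.607   0.5623 -0.518   0.3935  1.0445] 9.469886024319785e-14
52 30 -0.04 0 [ 0.4733 -0.1468  0.099 ] [-0.7153  0.5857 -0.4675  0.6076  1.0449] 4.3887206914776295e-12
52 30 -0.04 0.03 [ 0.4733 -0.1468  0.129 ] [-0.7153  0.5293 -0.4521  0.6794  1.0449] 6.991615220858934e-12
```

```bash
cat > pry.py <<'E'
from h import *
from kin import ik
st(); Z=np.array([0,0,1])
lip=CAD-.09*RX+.005*RY; lip[2]=.052
y=np.radians(38);X=np.array([np.cos(y),np.sin(y),0]);t=np.radians(25)
n=np.sin(t)*X+np.cos(t)*Z;a=np.cos(t)*X-np.sin(t)*Z
rt=fr(a,np.cross(Z,X))
def tcp(b,gap): return lip-(.011+gap)*n+(b-.073)*a
if __name__=='__main__':
  for b,g,l in [(-.04,0,.06),(-.04,.008,0),(.018,.008,0),(.018,0,0)]:
    p=tcp(b,g)+l*Z; print(b,g,l,p,ik(p,a,[-.6,.5,-.7,-.6,.9])); delta(p,rt)
E
python3 pry.py
```

```text
t 4.9 q [-0.5196  0.197  -1.0863 -0.6673  0.5994 -0.3572] p [ 0.4585 -0.1122  0.1827] F [ 1.128  -1.617  -4.1294] w -2.2219206750493833e-05
[[-0.1657  0.4734  0.8651]
 [ 0.986   0.0617  0.1551]
 [ 0.02    0.8787 -0.477 ]]
-0.04 0 0.06 [ 0.4526 -0.1312  0.1498] (array([-0.7349,  0.3885, -0.7648,  0.0644,  1.1036]), np.float64(4.497415323560016e-10))
rotvec deg [ -3.1405  24.9111 -13.8134]
shift tool(cur) [-0.0185 -0.0329  0.0077] ('after turn', array([-0.0114, -0.0368, -0.0009]))
-0.04 0.008 0 [ 0.4499 -0.1333  0.0825] (array([-0.7435,  0.5658, -0.795 , -0.1269,  1.1065]), np.float64(2.2359518693889212e-13))
rotvec deg [ -3.1405  24.9111 -13.8134]
shift tool(cur) [-0.0214 -0.0934  0.0371] ('after turn', array([-0.0114, -0.0991,  0.0245]))
0.018 0.008 0 [ 0.4914 -0.101   0.058 ] (array([-0.6132,  0.6585, -0.8204, -0.4647,  1.0498]), np.float64(2.9750378602479247e-09))
rotvec deg [ -3.1405  24.9111 -13.8134]
shift tool(cur) [ 0.0031 -0.0933  0.0897] ('after turn', array([-0.0114, -0.0991,  0.0825]))
0.018 0 0 [ 0.494  -0.0989  0.0653] (array([-0.6052,  0.6394, -0.8203, -0.4573,  1.0455]), np.float64(3.9811650371993675e-09))
rotvec deg [ -3.1405  24.9111 -13.8134]
shift tool(cur) [ 0.0049 -0.0855  0.0888] ('after turn', array([-0.0114, -0.0911,  0.0825]))
```

Call:
drive_tool --steps '[0,0,0,-0.6,5,-2.8,1,0,0,0,-0.6,5,-2.8,1,0,0,0,-0.6,5,-2.8,1,0,0,0,-0.6,5,-2.8,1,0,0,0,-0.6,5,-2.8,1,-0.005,-0.01,0,0,0,0,1,-0.005,-0.01,0,0,0,0,1,0,0,0,0,0,0,1]'

```text
clock: 5.57
eef_pos: [0.4576, -0.1258, 0.1687]
tool_rot: [0.373, 0.757, 0.479, 0.24]
ft_force: [-0.2, 1.1, 0.3]
grip_width: 0.0002
```

```bash
python3 pry.py
```

```text
t 5.5667 q [-0.7135  0.3353 -0.7744  0.0437  1.0869 -1.1134] p [ 0.4576 -0.1258  0.1687] F [-0.2395  1.1485  0.2513] w 0.00020243858270572893
[[-0.6055  0.335   0.7219]
 [ 0.7959  0.2621  0.5458]
 [-0.0064  0.905  -0.4253]]
-0.04 0 0.06 [ 0.4526 -0.1312  0.1498] (array([-0.7349,  0.3885, -0.7648,  0.0644,  1.1036]), np.float64(4.497415323560016e-10))
rotvec deg [-0.1718  0.8222  0.0171]
shift tool(cur) [-0.0012 -0.0202  0.0015] ('after turn', array([-0.0012, -0.0202,  0.0014]))
-0.04 0.008 0 [ 0.4499 -0.1333  0.0825] (array([-0.7435,  0.5658, -0.795 , -0.1269,  1.1065]), np.float64(2.2359518693889212e-13))
rotvec deg [-0.1718  0.8222  0.0171]
shift tool(cur) [-0.0008 -0.0825  0.027 ] ('after turn', array([-0.0012, -0.0826,  0.0267]))
0.018 0.008 0 [ 0.4914 -0.101   0.058 ] (array([-0.6132,  0.6585, -0.8204, -0.4647,  1.0498]), np.float64(2.9750378602479247e-09))
rotvec deg [-0.1718  0.8222  0.0171]
shift tool(cur) [ 0.     -0.0823  0.085 ] ('after turn', array([-0.0012, -0.0826,  0.0847]))
0.018 0 0 [ 0.494  -0.0989  0.0653] (array([-0.6052,  0.6394, -0.8203, -0.4573,  1.0455]), np.float64(3.9811650371993675e-09))
rotvec deg [-0.1718  0.8222  0.0171]
shift tool(cur) [ 0.     -0.0743  0.085 ] ('after turn', array([-0.0012, -0.0746,  0.0847]))
```

Call:
drive_tool --steps '[0,-0.012,0.004,0,0.8,0,1,0,-0.012,0.004,0,0,0,1,0,-0.012,0.004,0,0,0,1,0,-0.012,0.004,0,0,0,1,0,-0.012,0.004,0,0,0,1,0,-0.012,0.003,0,0,0,1,0,-0.011,0.003,0,0,0,1,0,0,0,0,0,0,1]'

```text
clock: 6.23
eef_pos: [0.4477, -0.1315, 0.082]
tool_rot: [0.37, 0.759, 0.482, 0.234]
ft_force: [-0.5, -0.6, -0.5]
grip_width: 0.0001
```

```bash
python3 pry.py|tail -6; python3 -c "
from h import *
im,d=snap('scene'); cv2.imwrite('pics/s2.png',cv2.resize(im[150:290,180:340,::-1],None,fx=4,fy=4))
im,d=snap('top'); cv2.imwrite('pics/t2.png',cv2.resize(im[170:360,250:420,::-1],None,fx=3,fy=3))"
```

```text
0.018 0.008 0 [ 0.4914 -0.101   0.058 ] (array([-0.6132,  0.6585, -0.8204, -0.4647,  1.0498]), np.float64(2.9750378602479247e-09))
rotvec deg [-0.17   -0.102  -0.0556]
shift tool(cur) [-0.0029  0.0009  0.0583] ('after turn', array([-0.0028,  0.0007,  0.0583]))
0.018 0 0 [ 0.494  -0.0989  0.0653] (array([-0.6052,  0.6394, -0.8203, -0.4573,  1.0455]), np.float64(3.9811650371993675e-09))
rotvec deg [-0.17   -0.102  -0.0556]
shift tool(cur) [-0.0029  0.0089  0.0583] ('after turn', array([-0.0028,  0.0087,  0.0583]))
```

View pics/s2.png

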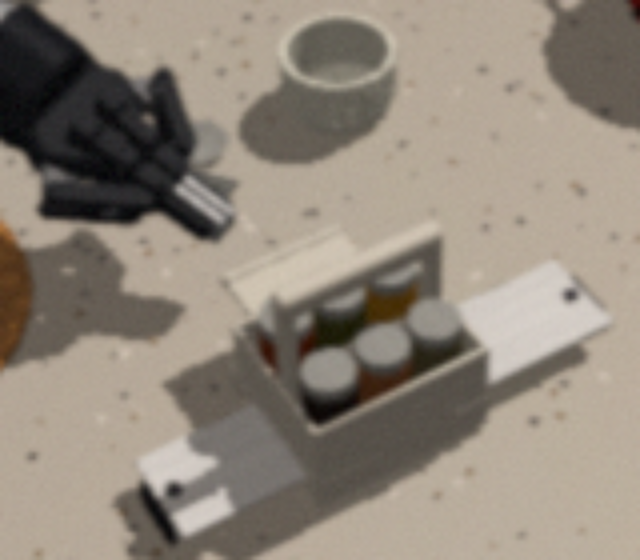

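View pics/t2.png

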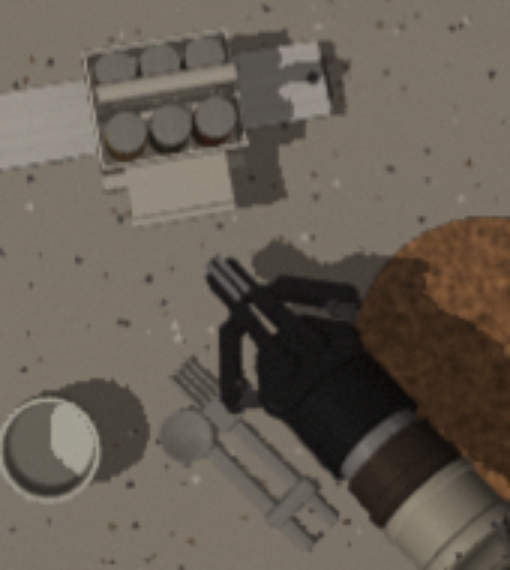

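Tip sits in front-right of the lip (t2: fingertip (225,270), lip front edge (130–230, 215)), clear all round. I'll slide it under now.

Call:
drive_tool --steps '[-0.0005,0,0.01,0,0,0,1,-0.0005,0,0.01,0,0,0,1,-0.0005,0,0.01,0,0,0,1,-0.0005,0,0.01,0,0,0,1,-0.0005,0,0.009,0,0,0,1,-0.0005,0,0.009,0,0,0,1,0,0,0,0,0,0,1]'

```text
clock: 6.92
eef_pos: [0.4927, -0.1014, 0.0592]
tool_rot: [0.368, 0.759, 0.482, 0.236]
ft_force: [-0.4, 0.3, 0.3]
grip_width: -0.0002
```

```bash
python3 pry.py|tail -6; python3 -c "
from h import *
st()
im,d=snap('top'); cv2.imwrite('pics/t3.png',cv2.resize(im[170:300,250:400,::-1],None,fx=4,fy=4))"
```

```text
0.018 0.008 0 [ 0.4914 -0.101   0.058 ] (array([-0.6132,  0.6585, -0.8204, -0.4647,  1.0498]), np.float64(2.9750378602479247e-09))
rotvec deg [-0.0575 -0.1015  0.2737]
shift tool(cur) [ 0.0012 -0.0014 -0.0002] ('after turn', array([ 0.0012, -0.0014, -0.0002]))
0.018 0 0 [ 0.494  -0.0989  0.0653] (array([-0.6052,  0.6394, -0.8203, -0.4573,  1.0455]), np.float64(3.9811650371993675e-09))
rotvec deg [-0.0575 -0.1015  0.2737]
shift tool(cur) [ 0.0011  0.0066 -0.0002] ('after turn', array([ 0.0012,  0.0066, -0.0002]))
t 6.9167 q [-0.6124  0.6551 -0.8156 -0.4536  1.0496 -0.9555] p [ 0.4927 -0.1014  0.0592] F [-0.4041  0.265   0.316 ] w -0.00020059255459684223
[[-0.6185  0.3308  0.7128]
 [ 0.7858  0.2645  0.5591]
 [-0.0036  0.9059 -0.4235]]
```

View pics/t3.png

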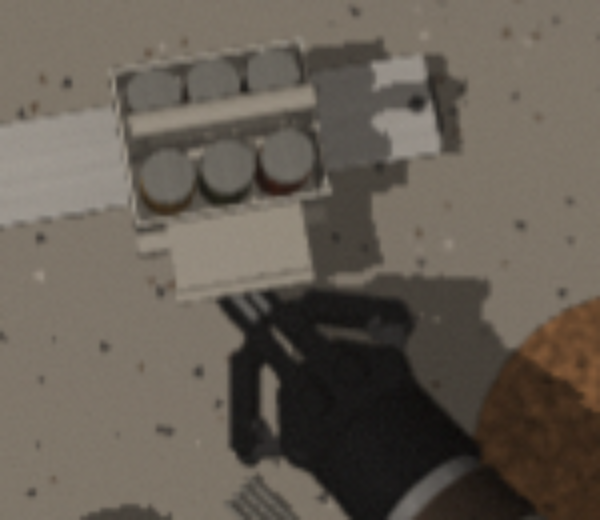

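Call:
drive_tool --steps '[-0.0003,0.002,-0.0005,0,0,0,1,-0.0003,0.002,-0.0005,0,0,0,1,-0.0003,0.002,-0.0005,0,0,0,1,-0.0003,0.002,-0.0005,0,0,0,1]'

```text
clock: 7.3
eef_pos: [0.4935, -0.1024, 0.0667]
tool_rot: [0.369, 0.759, 0.482, 0.235]
ft_force: [1.3, 0.5, -3.6]
grip_width: -0.0002
```

Call:
drive_tool --steps '[-0.0003,0.002,-0.0005,0,0,0,1,-0.0003,0.002,-0.0005,0,0,0,1]'

```text
clock: 7.47
eef_pos: [0.494, -0.1023, 0.0694]
tool_rot: [0.371, 0.759, 0.481, 0.234]
ft_force: [0.3, 1.2, -10.3]
grip_width: 0.0001
```

Call:
drive_tool --steps '[-0.0003,0.002,-0.0005,0,0,0,1,-0.0003,0.002,-0.0005,0,0,0,1]'

```text
clock: 7.63
eef_pos: [0.4944, -0.1021, 0.0723]
tool_rot: [0.372, 0.759, 0.48, 0.233]
ft_force: [-1.0, -0.7, -16.7]
grip_width: 0.0002
```

Call:
drive_tool --steps '[-0.0003,0.002,-0.0005,0,0,0,1,-0.0003,0.002,-0.0005,0,0,0,1]'

```text
clock: 7.8
eef_pos: [0.4962, -0.1016, 0.0785]
tool_rot: [0.369, 0.759, 0.483, 0.235]
ft_force: [-1.4, -1.1, -1.6]
grip_width: -0.0
```

Call:
drive_tool --steps '[-0.0003,0.002,-0.0005,0,0,0,1,-0.0003,0.002,-0.0005,0,0,0,1]'

```text
clock: 7.97
eef_pos: [0.4989, -0.1021, 0.0849]
tool_rot: [0.366, 0.759, 0.484, 0.237]
ft_force: [-0.3, 1.5, -2.2]
grip_width: -0.0004
```

Call:
drive_tool --steps '[-0.0003,0.002,-0.0005,0,0,0,1,0,0,0,0,0,0,1,0,0,0,0,0,0,1]'

```text
clock: 8.22
eef_pos: [0.4988, -0.1022, 0.0857]
tool_rot: [0.368, 0.759, 0.482, 0.236]
ft_force: [-1.0, 0.2, -2.3]
grip_width: -0.0003
```

```bash
python3 -c "
from h import *
st()
im,d=snap('top'); cv2.imwrite('pics/t4.png',cv2.resize(im[170:300,250:400,::-1],None,fx=4,fy=4))
im,d=snap('scene'); cv2.imwrite('pics/s4.png',cv2.resize(im[150:290,180:340,::-1],None,fx=4,fy=4))"
```

```text
t 8.2167 q [-0.6053  0.5842 -0.8023 -0.3828  1.0456 -0.9406] p [ 0.4988 -0.1022  0.0857] F [-0.9903  0.1933 -2.2573] w -0.0002621227989767521
[[-0.6175  0.3304  0.7138]
 [ 0.7866  0.2639  0.5583]
 [-0.0039  0.9062 -0.4229]]
```

View pics/t4.png

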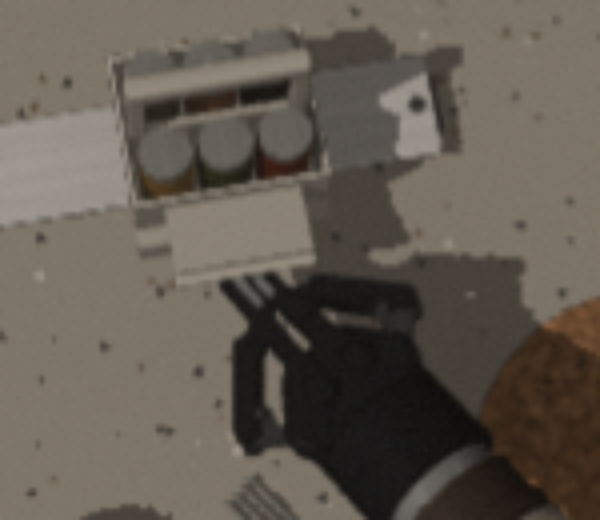

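View pics/s4.png

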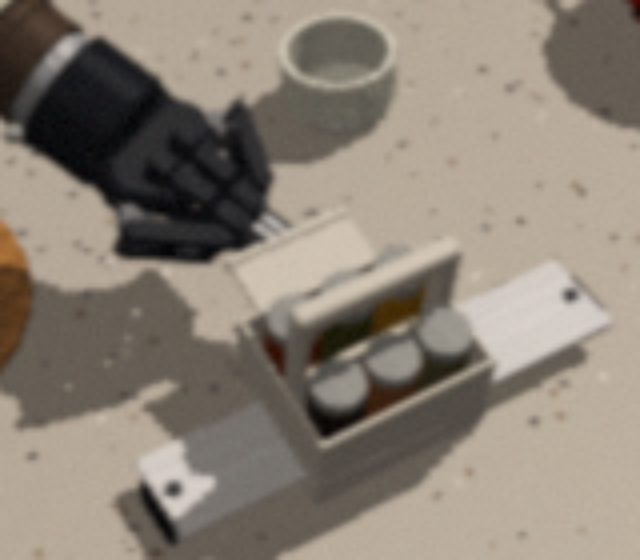

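The caddy is tipped back: the handle moved backwards in both views and the load dropped. I'll lower the finger until the caddy rests on its catch.

Call:
drive_tool --steps '[0,-0.002,0,0,0,0,1,0,-0.002,0,0,0,0,1,0,-0.002,0,0,0,0,1,0,-0.002,0,0,0,0,1,0,0,0,0,0,0,1]'

```text
clock: 8.73
eef_pos: [0.4955, -0.1044, 0.0771]
tool_rot: [0.369, 0.759, 0.482, 0.235]
ft_force: [-0.5, -0.6, 0.2]
grip_width: 0.0001
```

Call:
drive_tool --steps '[0,-0.004,0,0,0,0,1,0,-0.004,0,0,0,0,1,0,0,0,0,0,0,1]'

```text
clock: 8.98
eef_pos: [0.4925, -0.1064, 0.0694]
tool_rot: [0.369, 0.759, 0.482, 0.235]
ft_force: [0.8, -0.7, 0.5]
grip_width: -0.0
```

```bash
python3 -c "
from h import *
st()
im,d=snap('top'); cv2.imwrite('pics/t5.png',cv2.resize(im[170:300,250:400,::-1],None,fx=4,fy=4))"
```

```text
t 8.9833 q [-0.6222  0.6245 -0.8051 -0.3977  1.053  -0.9684] p [ 0.4925 -0.1064  0.0694] F [ 0.7712 -0.689   0.4553] w -2.7994913862050144e-05
[[-0.6165  0.3342  0.7129]
 [ 0.7873  0.2622  0.558 ]
 [-0.0005  0.9053 -0.4248]]
```

View pics/t5.png

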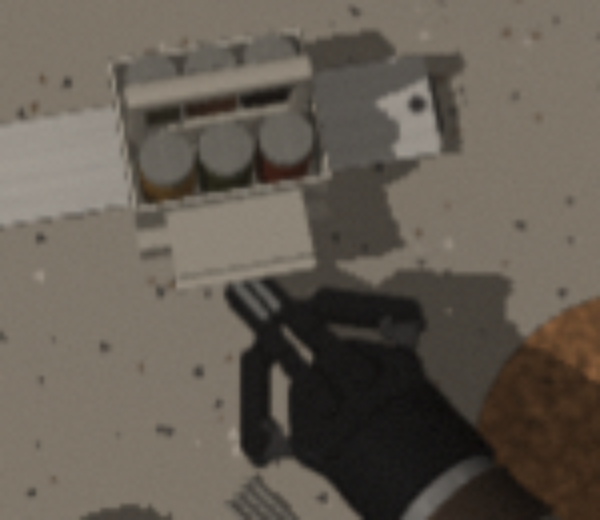

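Call:
drive_tool --steps '[0,-0.002,-0.01,0,0,0,1,0,0,-0.015,0,0,0,1,0,0,-0.02,0,0,0,1,0,0,-0.02,0,0,0,1,0,0.01,-0.02,0,0,0,1,0,0.03,0,0,0,0,1,0,0.03,0,0,0,0,1,0,0.03,0,0,0,0,1]'

```text
clock: 9.7
eef_pos: [0.4649, -0.1283, 0.196]
tool_rot: [0.37, 0.759, 0.482, 0.236]
ft_force: [-0.1, -0.4, -1.3]
grip_width: 0.0
```

Call:
drive_tool --steps '[0,0.03,-0.01,0,0,0,0.5,0,0.03,-0.01,0,0,0,0,0,0.03,-0.01,0,0,0,-1,0,0.03,-0.01,0,0,0,-1,0,0.03,-0.01,0,0,0,-1,0,0.01,0,0,0,0,-1]'

```text
clock: 10.2
eef_pos: [0.4836, -0.1141, 0.3669]
tool_rot: [0.366, 0.759, 0.482, 0.239]
ft_force: [1.1, -0.2, -0.3]
grip_width: 0.0722
```

```bash
python3 -c "
from h import *
st()
im,d=snap('top'); cv2.imwrite('pics/t6.png',cv2.resize(im[165:255,225:375,::-1],None,fx=5,fy=5,interpolation=2))
im,d=snap('scene'); cv2.imwrite('pics/s6.png',cv2.resize(im[190:295,205:345,::-1],None,fx=5,fy=5,interpolation=2))"
```

```text
t 10.2 q [-0.6514  0.0083 -0.493   0.5654  1.0694 -1.021 ] p [ 0.4836 -0.1141  0.3669] F [ 1.1493 -0.2346 -0.3099] w 0.07222813717316473
[[-0.6174  0.3252  0.7163]
 [ 0.7866  0.2674  0.5566]
 [-0.0106  0.907  -0.4209]]
```

View pics/t6.png

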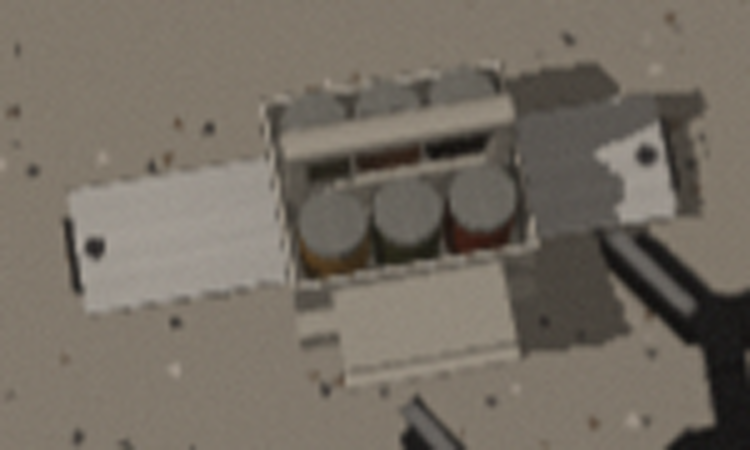

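View pics/s6.png

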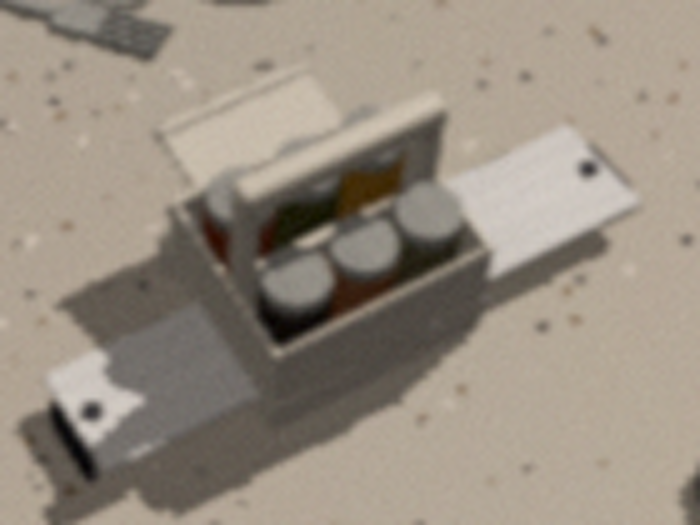

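```bash
cat > g.py <<'E'
from h import *
from kin import ik
d=np.load('top.npz')['d']
px=np.array([[ (x+.5)/5-.5+225,(y+.5)/5-.5+165] for x,y in [(300,140),(340,133),(400,124),(460,113),(500,106)]])
P=pdepth('top',np.round(px),d); q=P-RAIL; print('bar rail-frame',np.c_[q@RX,q@RY,q[:,2]])
px=np.array([[ (x+.5)/5-.5+225,(y+.5)/5-.5+165] for x,y in [(420,290),(430,330),(430,360),(430,370)]])
P=pdepth('top',np.round(px),d); q=P-RAIL; print('lip rail-frame',np.c_[q@RX,q@RY,q[:,2]])
Z=np.array([0,0,1])
phi=.15
H=CAD+(.031-.034*np.cos(phi)+.106*np.sin(phi))*RX; H[2]=.016+.106*np.cos(phi)+.034*np.sin(phi)
cz=np.sin(phi)*RX+np.cos(phi)*Z
for s in (1,-1):
  rt=fr(-cz,s*(np.cos(phi)*RX-np.sin(phi)*Z)); pt=H+.054*cz
  print('handle',H,'tcp',pt); delta(pt+.1*cz,rt); 
for l in (0,.1,.2): print(ik(pt+l*cz,-cz,[-.1,.6,0,1,0]))
print(ik(pt+.12*Z+.02*RX,-Z,[-.1,.6,0,1,0])); st()
E
python3 g.py
```

```text
bar rail-frame [[ 0.0116  0.0298  0.1342]
 [ 0.0128  0.0128  0.1347]
 [ 0.0124 -0.0123  0.1364]
 [ 0.0125 -0.0376  0.135 ]
 [ 0.0119 -0.0544  0.1343]]
lip rail-frame [[-0.0512 -0.0123  0.0725]
 [-0.0694 -0.0134  0.0732]
 [-0.0826 -0.0108  0.0762]
 [-0.0869 -0.01    0.0767]]
handle [ 0.6399 -0.0557  0.1259] tcp [ 0.6479 -0.0546  0.1793]
rotvec deg [ 47.5159 -72.1158 103.5812]
shift tool(cur) [-0.0619 -0.0022  0.1986] ('after turn', array([ 0.197 , -0.0354,  0.0567]))
handle [ 0.6399 -0.0557  0.1259] tcp [ 0.6479 -0.0546  0.1793]
rotvec deg [ 62.7973  41.3761 -48.81  ]
shift tool(cur) [-0.0619 -0.0022  0.1986] ('after turn', array([-0.197 ,  0.0354,  0.0567]))
(array([-0.0728,  0.7109,  0.4149,  1.4214, -0.0318]), np.float64(6.574312909146493e-10))
(array([-0.0682,  0.7106,  0.6702,  1.6771, -0.0311]), np.float64(1.2081884214841817e-08))
(array([-0.0639,  0.8073,  1.1085,  2.0189, -0.0305]), np.float64(3.059623241605467e-08))
(array([-0.0774,  0.5997,  0.5375,  1.5086,  0.    ]), np.float64(1.2971711197783867e-10))
t 10.3 q [-0.6511  0.0114 -0.4974  0.5619  1.068  -1.0218] p [ 0.4832 -0.1138  0.3637] F [-1.1507 -0.6578 -0.7229] w 0.084631296442573
[[-0.6175  0.3283  0.7148]
 [ 0.7866  0.2667  0.557 ]
 [-0.0078  0.9062 -0.4229]]
```

Call:
drive_tool --steps '[0,0,0,4.49,2.96,-3.49,-1,0,0,0,4.49,2.96,-3.49,-1,0,0,0,4.49,2.96,-3.49,-1,0,0,0,4.49,2.96,-3.49,-1,0,0,0,4.49,2.96,-3.49,-1,0,0,0,4.49,2.96,-3.49,-1,0,0,0,4.49,2.96,-3.49,-1]'

```text
clock: 10.88
eef_pos: [0.4821, -0.1143, 0.3582]
tool_rot: [0.164, 0.948, 0.261, 0.084]
ft_force: [0.4, -0.1, -0.7]
grip_width: 0.0855
```

Call:
drive_tool --steps '[0,0,0,4.49,2.96,-3.49,-1,0,0,0,4.49,2.96,-3.49,-1,0,0,0,4.49,2.96,-3.49,-1,0,0,0,4.49,2.96,-3.49,-1,0,0,0,4.49,2.96,-3.49,-1,0,0,0,4.49,2.96,-3.49,-1,0,0,0,4.49,2.96,-3.49,-1,0,0,0,0,0,0,-1]'

```text
clock: 11.55
eef_pos: [0.4832, -0.1122, 0.3577]
tool_rot: [-0.069, 0.994, 0.0, -0.079]
ft_force: [0.2, 0.2, -1.5]
grip_width: 0.0854
```

```bash
python3 g.py | tail -14
```

```text
handle [ 0.6399 -0.0557  0.1259] tcp [ 0.6479 -0.0546  0.1793]
rotvec deg [ -0.6294  -1.0604 179.9317]
shift tool(cur) [-0.1962  0.0335  0.0499] ('after turn', array([ 0.1959, -0.0339,  0.0509]))
handle [ 0.6399 -0.0557  0.1259] tcp [ 0.6479 -0.0546  0.1793]
rotvec deg [ 0.6753 -0.4008 -0.0641]
shift tool(cur) [-0.1962  0.0335  0.0499] ('after turn', array([-0.1959,  0.0339,  0.0509]))
(array([-0.0728,  0.7109,  0.4149,  1.4214, -0.0318]), np.float64(6.574312909146493e-10))
(array([-0.0682,  0.7106,  0.6702,  1.6771, -0.0311]), np.float64(1.2081884214841817e-08))
(array([-0.0639,  0.8073,  1.1085,  2.0189, -0.0305]), np.float64(3.059623241605467e-08))
(array([-0.0774,  0.5997,  0.5375,  1.5086,  0.    ]), np.float64(1.2971711197783867e-10))
t 11.55 q [-0.2085  0.3203  0.2412  1.6434 -0.0425 -1.9154] p [ 0.4832 -0.1122  0.3577] F [ 0.233   0.2226 -1.5431] w 0.08543000999859131
[[-0.978  -0.138  -0.1564]
 [-0.1381  0.9904 -0.0104]
 [ 0.1564  0.0115 -0.9876]]
```

Call:
drive_tool --steps '[-0.0245,0.0042,0.006,0.6,-0.4,0,-1,-0.0245,0.0042,0.006,0,0,0,-1,-0.0245,0.0042,0.006,0,0,0,-1,-0.0245,0.0042,0.006,0,0,0,-1,-0.0245,0.0042,0.006,0,0,0,-1,-0.0245,0.0042,0.006,0,0,0,-1,-0.0245,0.0042,0.006,0,0,0,-1,-0.0245,0.0042,0.008,0,0,0,-1]'

```text
clock: 12.22
eef_pos: [0.6638, -0.0558, 0.2808]
tool_rot: [-0.066, 0.995, -0.004, -0.073]
ft_force: [0.6, 0.1, 0.3]
grip_width: 0.0851
```

Call:
drive_tool --steps '[0,0,0.01,0,0,0,-1,0,0,0.01,0,0,0,-1,0,0,0,0,0,0,-1]'

```text
clock: 12.47
eef_pos: [0.6591, -0.0563, 0.2578]
tool_rot: [-0.066, 0.995, -0.003, -0.076]
ft_force: [-0.3, -0.1, -0.5]
grip_width: 0.0859
```

```bash
python3 g.py | tail -11; python3 -c "
from h import *
im,d=snap('scene'); cv2.imwrite('pics/s7.png',cv2.resize(im[130:290,180:360,::-1],None,fx=3.5,fy=3.5))"
```

```text
handle [ 0.6399 -0.0557  0.1259] tcp [ 0.6479 -0.0546  0.1793]
rotvec deg [ 0.2618 -0.098  -0.4349]
shift tool(cur) [-0.0009  0.0033 -0.0207] ('after turn', array([-0.0009,  0.0032, -0.0207]))
(array([-0.0728,  0.7109,  0.4149,  1.4214, -0.0318]), np.float64(6.574312909146493e-10))
(array([-0.0682,  0.7106,  0.6702,  1.6771, -0.0311]), np.float64(1.2081884214841817e-08))
(array([-0.0639,  0.8073,  1.1085,  2.0189, -0.0305]), np.float64(3.059623241605467e-08))
(array([-0.0774,  0.5997,  0.5375,  1.5086,  0.    ]), np.float64(1.2971711197783867e-10))
t 12.4667 q [-0.0754  0.7072  0.6117  1.6245 -0.028  -1.7775] p [ 0.6591 -0.0563  0.2578] F [-0.2941 -0.1229 -0.5294] w 0.08588523358208784
[[-0.9797 -0.1328 -0.1502]
 [-0.1318  0.9911 -0.0168]
 [ 0.1511  0.0034 -0.9885]]
```

View pics/s7.png

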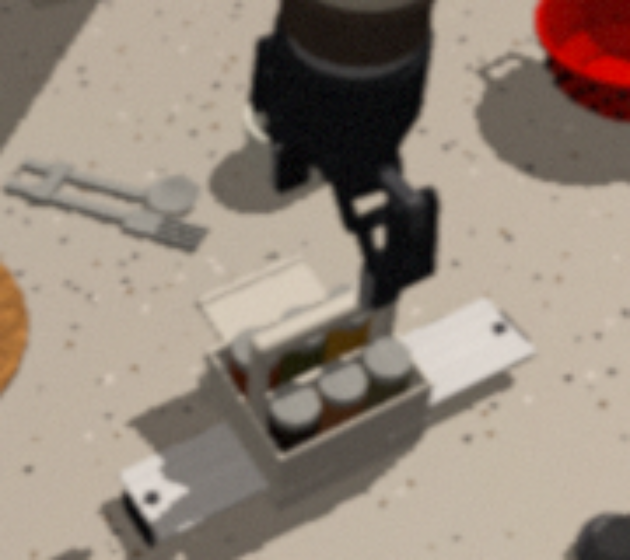

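Call:
drive_tool --steps '[-0.0004,0.0015,0.012,0,0,0,-1,-0.0004,0.0015,0.012,0,0,0,-1,0,0,0.012,0,0,0,-1,0,0,0.012,0,0,0,-1,0,0,0.012,0,0,0,-1,0,0,0.01,0,0,0,-1,0,0,0.009,0,0,0,-1,0,0,0,0,0,0,-1]'

```text
clock: 13.18
eef_pos: [0.6485, -0.0546, 0.1832]
tool_rot: [-0.067, 0.995, -0.004, -0.073]
ft_force: [-0.0, 0.0, -0.0]
grip_width: 0.0851
```

```bash
python3 -c "
from h import *
st()
im,d=snap('scene'); cv2.imwrite('pics/s8.png',cv2.resize(im[130:290,180:360,::-1],None,fx=3.5,fy=3.5))"
```

```text
t 13.1833 q [-0.0736  0.7079  0.4201  1.4268 -0.0292 -1.7766] p [ 0.6485 -0.0546  0.1832] F [-0.0369  0.0458 -0.0067] w 0.08512949447965396
[[-0.9803 -0.1338 -0.145 ]
 [-0.1325  0.991  -0.0186]
 [ 0.1462  0.001  -0.9893]]
```

View pics/s8.png

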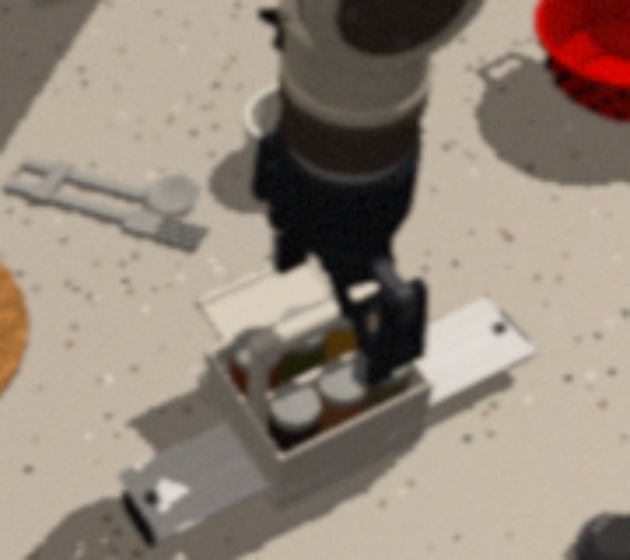

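```bash
python3 -c "
from h import *
o,p,r=pose()
for v in ([0,0,.054],[-.05,0,.045],[.05,0,.045],[0,0,0]):
  q=p+r.apply(v); print(v,q,(proj('scene',q)-[180,130])*3.5)
H=CAD+.0132*RX; H[2]=.126
for y in (-.05,0,.05): print((proj('scene',H+y*RY+[0,0,.008])-[180,130])*3.5)
"
```

```text
[0, 0, 0.054] [ 0.6412 -0.0555  0.1309] [[327.6658 314.8494]]
[-0.05, 0, 0.045] [ 0.6915 -0.0487  0.1326] [[374.6153 368.6513]]
[0.05, 0, 0.045] [ 0.5935 -0.062   0.1471] [[284.9132 246.1479]]
[0, 0, 0] [ 0.649  -0.0545  0.1843] [[333.3629 258.1827]]
[[251.8221 344.4117]]
[[326.3046 309.7682]]
[[397.7906 276.5178]]
```

Call:
drive_tool --steps '[0,0,0.004,0,0,0,-1,0,0,0,0,0,0,0,0,0,0,0,0,0,0.5,0,0,0,0,0,0,1,0,0,0,0,0,0,1,0,0,0,0,0,0,1,0,0,0,0,0,0,1,0,0,0,0,0,0,1]'

```text
clock: 13.9
eef_pos: [0.6487, -0.0543, 0.1814]
tool_rot: [-0.067, 0.995, -0.005, -0.072]
ft_force: [-2.0, 0.2, 1.9]
grip_width: 0.0128
```

Call:
drive_tool --steps '[0,0,0,0,0,0,1,0,0,0,0,0,0,1,0,0,0,0,0,0,1]'

```text
clock: 14.15
eef_pos: [0.6487, -0.0543, 0.1814]
tool_rot: [-0.067, 0.995, -0.005, -0.072]
ft_force: [-1.7, 0.2, 2.8]
grip_width: 0.0131
```

```bash
python3 g.py | tail -4; python3 -c "
from h import *
im,d=snap('scene'); cv2.imwrite('pics/s9.png',cv2.resize(im[130:290,180:360,::-1],None,fx=3.5,fy=3.5))"
```

```text
t 14.15 q [-0.073   0.7077  0.4149  1.4192 -0.0297 -1.7769] p [ 0.6487 -0.0543  0.1814] F [-1.6836  0.2197  2.7512] w 0.013095779135435474
[[-0.9806 -0.1348 -0.1424]
 [-0.1334  0.9909 -0.0194]
 [ 0.1437  0.     -0.9896]]
```

View pics/s9.png

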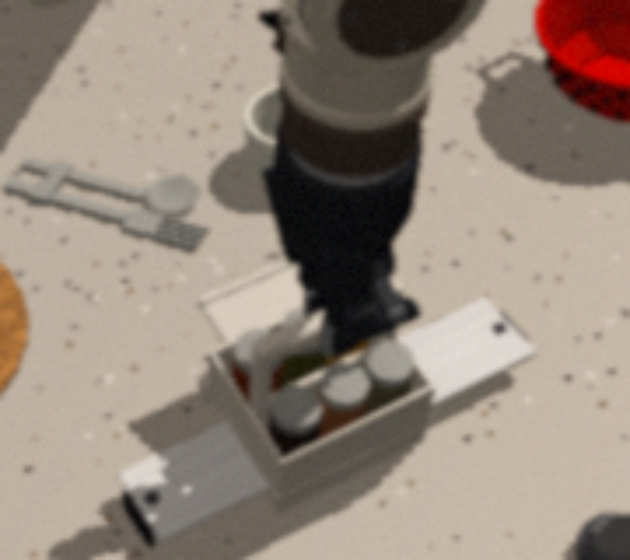

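Call:
drive_tool --steps '[-0.002,0,-0.0003,0,0,0,1,-0.002,0,-0.0003,0,0,0,1,-0.002,0,-0.0003,0,0,0,1]'

```text
clock: 14.45
eef_pos: [0.6536, -0.0537, 0.1813]
tool_rot: [-0.067, 0.995, -0.005, -0.074]
ft_force: [-8.5, -1.3, 6.0]
grip_width: 0.0126
```

Call:
drive_tool --steps '[-0.002,0,-0.0003,0,0,0,1,-0.002,0,-0.0003,0,0,0,1,-0.002,0,-0.0003,0,0,0,1]'

```text
clock: 14.7
eef_pos: [0.6586, -0.0531, 0.1811]
tool_rot: [-0.067, 0.995, -0.005, -0.075]
ft_force: [-9.0, -2.7, 6.2]
grip_width: 0.0128
```

Call:
drive_tool --steps '[-0.001,0,-0.0002,0,0,0,1,0,0,0,0,0,0,1]'

```text
clock: 14.87
eef_pos: [0.6602, -0.0529, 0.1811]
tool_rot: [-0.067, 0.995, -0.005, -0.074]
ft_force: [-7.9, -1.2, 5.4]
grip_width: 0.0134
```

Call:
drive_tool --steps '[-0.002,0,-0.0003,0,0,0,1,0.0003,0,-0.002,0,0,0,1,0.0003,0,-0.002,0,0,0,1,0.0003,0,-0.002,0,0,0,1]'

```text
clock: 15.2
eef_pos: [0.6648, -0.0521, 0.1861]
tool_rot: [-0.067, 0.995, -0.005, -0.071]
ft_force: [0.7, -0.4, -7.1]
grip_width: 0.0126
```

Call:
drive_tool --steps '[0.0003,0,-0.002,0,0,0,1,0.0003,0,-0.002,0,0,0,1,0.0003,0,-0.002,0,0,0,1]'

```text
clock: 15.45
eef_pos: [0.6642, -0.0522, 0.1926]
tool_rot: [-0.067, 0.995, -0.005, -0.072]
ft_force: [0.1, 0.9, -6.5]
grip_width: 0.013
```

Call:
drive_tool --steps '[0.0015,0,-0.01,0,0,0,1,0.0015,0,-0.01,0,0,0,1,0.0015,0,-0.01,0,0,0,1,0.0015,0,-0.01,0,0,0,1,0.0015,0,-0.01,0,0,0,1,0.0015,0,-0.01,0,0,0,1,0.0015,0,-0.01,0,0,0,1,0,0,0,0,0,0,1]'

```text
clock: 16.12
eef_pos: [0.6646, -0.0524, 0.2678]
tool_rot: [-0.067, 0.995, -0.005, -0.069]
ft_force: [0.5, -0.4, -5.1]
grip_width: 0.0127
```

```bash
python3 -c "
from h import *
st(); delta(None,fr(np.array([0,0,-1.]),-RX))
im,d=snap('scene'); cv2.imwrite('pics/s10.png',im[:,:,::-1])"
```

```text
t 16.1167 q [-0.0686  0.707   0.6384  1.6376 -0.0291 -1.7725] p [ 0.6646 -0.0524  0.2678] F [ 0.5196 -0.3574 -5.1222] w 0.012706927540695212
[[-0.9814 -0.1347 -0.1366]
 [-0.1333  0.9909 -0.0197]
 [ 0.138  -0.0012 -0.9904]]
rotvec deg [-0.0418 -7.9317 -0.3612]
```

View pics/s10.png

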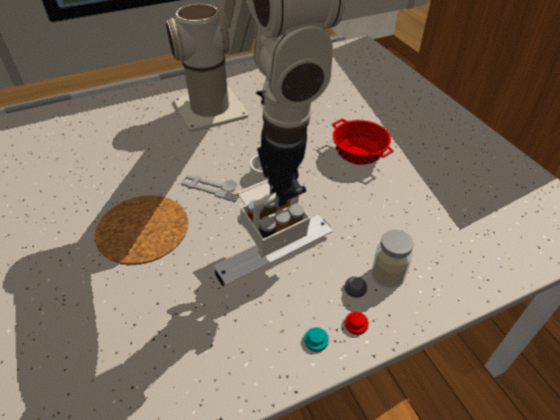

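Call:
drive_tool --steps '[0,0,0,0,-2,-0.1,1,0,0,0,0,-2,-0.1,1,0,0,0,0,-2,-0.1,1,0,0,0,0,-1.9,-0.1,1,0,0,0,0,0,0,1]'

```text
clock: 16.58
eef_pos: [0.6626, -0.0525, 0.2639]
tool_rot: [-0.071, 0.997, 0.0, -0.003]
ft_force: [-1.1, -0.4, -6.8]
grip_width: 0.0126
```

```bash
cat > pl.py <<'E'
from h import *
st(); rt=fr(np.array([0,0,-1.]),-RX); T=np.array([.4222,-.3073,0])+.0065*RX
for z in (.27,.18): T[2]=z; print(T); delta(T,rt)
E
python3 pl.py
```

```text
t 16.5833 q [-0.0788  0.6003  0.4478  1.4245 -0.0009 -1.7914] p [ 0.6626 -0.0525  0.2639] F [-1.0628 -0.4177 -6.7995] w 0.012623121995834588
[[-0.9899 -0.1413 -0.0062]
 [-0.1413  0.99   -0.0004]
 [ 0.0062  0.0005 -1.    ]]
[ 0.4286 -0.3064  0.27  ]
rotvec deg [ 0.0285 -0.3545  0.0249]
shift tool(cur) [ 0.2675 -0.2183 -0.0045] ('after turn', array([ 0.2674, -0.2184, -0.0061]))
[ 0.4286 -0.3064  0.18  ]
rotvec deg [ 0.0285 -0.3545  0.0249]
shift tool(cur) [ 0.267  -0.2183  0.0855] ('after turn', array([ 0.2674, -0.2184,  0.0839]))
```

Call:
drive_tool --steps '[0.006,-0.005,-0.001,0,-0.3,0,1,0.012,-0.01,-0.001,0,0,0,1,0.018,-0.015,-0.001,0,0,0,1,0.018,-0.015,-0.001,0,0,0,1,0.018,-0.015,0,0,0,0,1,0.018,-0.015,0,0,0,0,1,0.018,-0.015,0,0,0,0,1,0.018,-0.015,0,0,0,0,1]'

```text
clock: 17.25
eef_pos: [0.5525, -0.1751, 0.268]
tool_rot: [-0.071, 0.997, 0.0, -0.001]
ft_force: [-0.3, -0.6, -6.2]
grip_width: 0.0126
```

Call:
drive_tool --steps '[0.018,-0.015,0,0,0,0,1,0.018,-0.015,0,0,0,0,1,0.018,-0.015,0,0,0,0,1,0.018,-0.015,0,0,0,0,1,0.018,-0.014,0,0,0,0,1,0.018,-0.014,0,0,0,0,1,0.012,-0.009,0,0,0,0,1,0.008,-0.006,0,0,0,0,1]'

```text
clock: 17.92
eef_pos: [0.4399, -0.2955, 0.2682]
tool_rot: [-0.07, 0.998, 0.0, -0.001]
ft_force: [0.6, 0.5, -5.7]
grip_width: 0.0128
```

Call:
drive_tool --steps '[0,0,0,0,0,0,1,0,0,0,0,0,0,1]'

```text
clock: 18.08
eef_pos: [0.4417, -0.2943, 0.2683]
tool_rot: [-0.071, 0.998, 0.001, -0.0]
ft_force: [-0.6, 0.3, -5.9]
grip_width: 0.0127
```

```bash
python3 pl.py; python3 -c "
from h import *
im,d=snap('scene'); cv2.imwrite('pics/s11.png',cv2.resize(im[120:300,50:290,::-1],None,fx=3,fy=3))
im,d=snap('top'); cv2.imwrite('pics/t11.png',cv2.resize(im[200:380,320:520,::-1],None,fx=3,fy=3))"
```

```text
t 18.0833 q [-0.5882  0.3193  0.0181  1.2704  0.0009 -2.3001] p [ 0.4417 -0.2943  0.2683] F [-0.5512  0.3408 -5.8629] w 0.012705729826065897
[[-0.9901 -0.1407 -0.0001]
 [-0.1407  0.9901  0.0012]
 [-0.0001  0.0012 -1.    ]]
[ 0.4286 -0.3064  0.27  ]
rotvec deg [ 0.0683  0.0047 -0.0144]
shift tool(cur) [ 0.0146 -0.0101 -0.0017] ('after turn', array([ 0.0146, -0.0101, -0.0017]))
[ 0.4286 -0.3064  0.18  ]
rotvec deg [ 0.0683  0.0047 -0.0144]
shift tool(cur) [ 0.0146 -0.0102  0.0883] ('after turn', array([ 0.0146, -0.0101,  0.0883]))
```

View pics/s11.png

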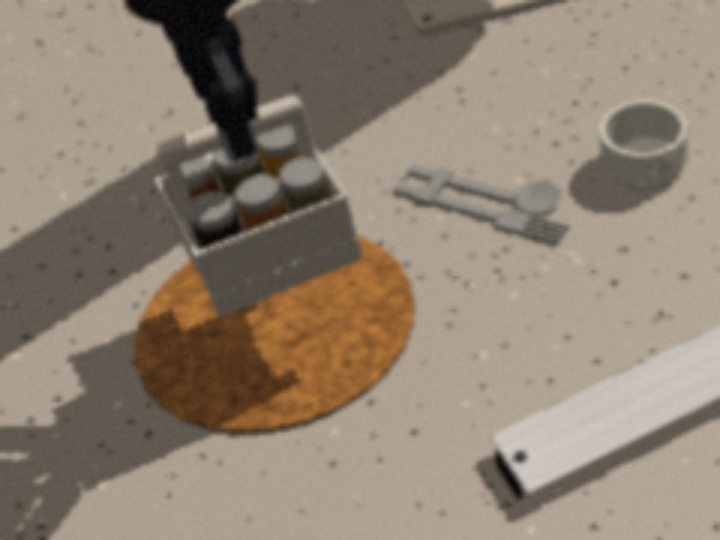

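View pics/t11.png

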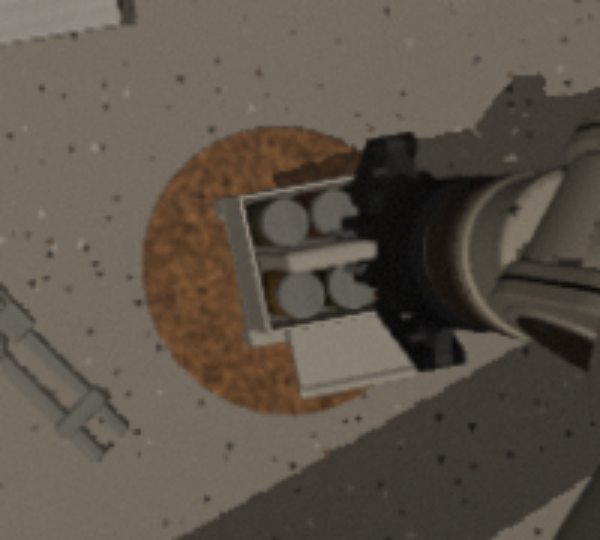

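```bash
python3 -c "
from h import *
d=np.load('top.npz')['d']
def reg(x0,y0,x1,y1):
  g=[(x,y) for x in range(320+x0//3,320+x1//3) for y in range(200+y0//3,200+y1//3)]
  P=pdepth('top',g,d); q=P-P*0; return P
for nm,b in [('jback',(272,208,300,235)),('jfront',(288,280,315,305)),('lipb',(315,330,350,342)),('lipm',(315,350,360,375))]:
  P=reg(*b); print(nm,np.median(P,0), P[:,2].std(), (P[:,:2]@RX[:2]).mean())
P=reg(312,332,365,376); A=np.c_[P[:,:2]@np.c_[RX[:2],RY[:2]],np.ones(len(P))]; print('lip plane slope',np.linalg.lstsq(A,P[:,2],rcond=None)[0])
"
```

```text
jback [ 0.4612 -0.2575  0.1762] 0.08128614569092167 0.42071280961509133
jfront [ 0.417  -0.2645  0.1774] 0.0013406750626965573 0.37553647258866873
lipb [ 0.3858 -0.292   0.1497] 0.0015882713764227094 0.34091354539046326
lipm [ 0.3694 -0.2938  0.1498] 0.0014324559911882454 0.32445941964331265
lip plane slope [-0.0088  0.0134  0.1573]
```

Call:
drive_tool --steps '[0.005,-0.0035,0.005,0,0,0,1,0.005,-0.0035,0.01,0,0,0,1,0.005,-0.003,0.015,0,0,0,1,0,0,0.015,0,0,0,1,0,0,0.013,0,0,0,1,0,0,0.01,0,0,0,1,0,0,0.006,0,0,0,1,0,0,0,0,0,0,1]'

```text
clock: 18.85
eef_pos: [0.4278, -0.3054, 0.1926]
tool_rot: [-0.071, 0.997, 0.001, -0.001]
ft_force: [-0.0, -0.1, -7.0]
grip_width: 0.0129
```

```bash
python3 pl.py
```

```text
t 18.85 q [-0.62    0.3675 -0.1197  1.0874  0.0001 -2.3338] p [ 0.4278 -0.3054  0.1926] F [-0.0115 -0.1256 -7.0327] w 0.012878684408984407
[[-0.9898 -0.1425 -0.003 ]
 [-0.1425  0.9898  0.0022]
 [ 0.0026  0.0026 -1.    ]]
[ 0.4286 -0.3064  0.27  ]
rotvec deg [ 0.1489 -0.1506  0.0912]
shift tool(cur) [-0.0005 -0.0009 -0.0774] ('after turn', array([-0.0007, -0.0011, -0.0774]))
[ 0.4286 -0.3064  0.18  ]
rotvec deg [ 0.1489 -0.1506  0.0912]
shift tool(cur) [-0.0007 -0.0011  0.0126] ('after turn', array([-0.0007, -0.0011,  0.0126]))
```

Call:
drive_tool --steps '[0,0,0.003,0,0,0,1,0,0,0.003,0,0,0,1,0,0,0.002,0,0,0,1,0,0,0.002,0,0,0,1]'

```text
clock: 19.18
eef_pos: [0.4286, -0.3064, 0.1846]
tool_rot: [-0.071, 0.997, -0.0, 0.0]
ft_force: [0.1, -0.1, -6.0]
grip_width: 0.0131
```

Call:
drive_tool --steps '[0,0,0.0015,0,0,0,1,0,0,0.0015,0,0,0,1,0,0,0,0,0,0,1]'

```text
clock: 19.43
eef_pos: [0.4282, -0.3062, 0.1812]
tool_rot: [-0.071, 0.997, 0.0, -0.0]
ft_force: [-1.4, -0.7, -5.1]
grip_width: 0.013
```

Call:
drive_tool --steps '[0,0,0.001,0,0,0,1,0,0,0.001,0,0,0,1,0,0,0,0,0,0,1]'

```text
clock: 19.68
eef_pos: [0.4281, -0.3062, 0.181]
tool_rot: [-0.071, 0.997, -0.0, 0.0]
ft_force: [-4.2, 3.3, 4.7]
grip_width: 0.0129
```

Call:
drive_tool --steps '[0,0,0.001,0,0,0,1,0,0,0,0,0,0,1]'

```text
clock: 19.85
eef_pos: [0.428, -0.3062, 0.1809]
tool_rot: [-0.071, 0.997, -0.0, 0.0]
ft_force: [-5.4, 3.1, 10.1]
grip_width: 0.0128
```

Call:
drive_tool --steps '[0,0,-0.001,0,0,0,1,0,0,-0.0005,0,0,0,1,0,0,0,0,0,0,0.6,0,0,0,0,0,0,0.5,0,0,0,0,0,0,0,0,0,0,0,0,0,-0.5,0,0,0,0,0,0,-1,0,0,0,0,0,0,-1]'

```text
clock: 20.52
eef_pos: [0.4286, -0.3064, 0.1798]
tool_rot: [-0.071, 0.997, -0.0, 0.0]
ft_force: [0.1, -0.2, -0.7]
grip_width: 0.069
```

Call:
drive_tool --steps '[0,0,0,0,0,0,-1,0,0,0,0,0,0,-1,0,0,-0.005,0,0,0,-1,0,0,-0.015,0,0,0,-1,0,0,-0.025,0,0,0,-1,0,0,-0.03,0,0,0,-1,0,0,-0.03,0,0,0,-1,0,0,-0.03,0,0,0,-1]'

```text
clock: 21.18
eef_pos: [0.4281, -0.3061, 0.3165]
tool_rot: [-0.071, 0.997, 0.0, -0.0]
ft_force: [1.9, -0.0, -0.5]
grip_width: 0.0855
```

Call:
drive_tool --steps '[0.035,0,-0.01,0,0,0,-1,0.035,0,-0.01,0,0,0,-1,0.035,0,0,0,0,0,-1,0.03,0,0,0,0,0,-1,0,0,0,0,0,0,-1]'

```text
clock: 21.6
eef_pos: [0.2906, -0.3253, 0.3359]
tool_rot: [-0.069, 0.998, -0.0, -0.001]
ft_force: [-0.3, 0.3, -0.1]
grip_width: 0.0854
```

```bash
python3 -c "
from h import *
st()
im,d=snap('scene'); cv2.imwrite('pics/s12.png',im[:,:,::-1])
im,d=snap('top'); cv2.imwrite('pics/t12.png',im[:,:,::-1])"
```

```text
t 21.6 q [-0.8408  0.1017 -0.081   1.3888 -0.0016 -2.5493] p [ 0.2906 -0.3253  0.3359] F [-0.3386  0.3078 -0.1242] w 0.08544632557422174
[[-0.9905 -0.1373 -0.0017]
 [-0.1373  0.9905 -0.0006]
 [ 0.0017 -0.0003 -1.    ]]
```

View pics/s12.png

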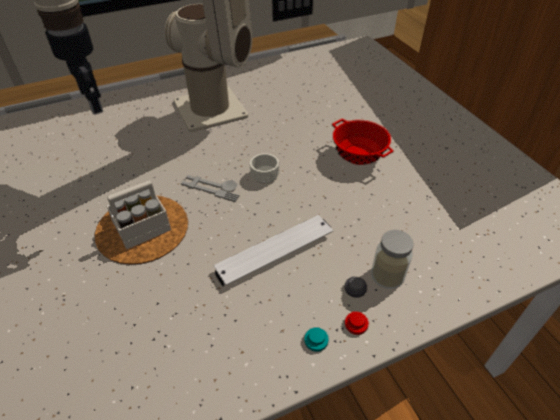

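View pics/t12.png

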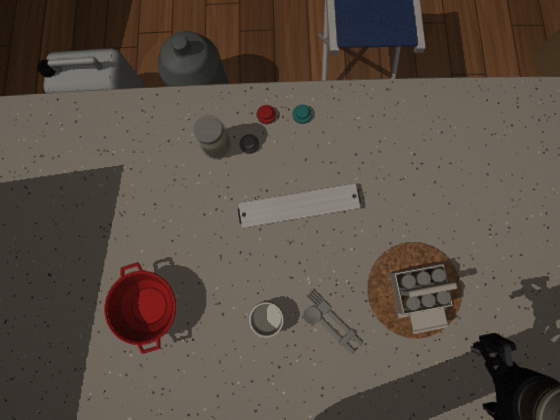

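Both views show the caddy upright on the mat (top view: handle about (430,289), mat centre (414,290)), and the bystanders unmoved. I'll check position and level before handing in.

```bash
python3 - <<'E'
from h import *
z=np.load('top.npz');im,d=z['im'],z['d']
cv2.imwrite('pics/t13.png',cv2.resize(im[255:345,355:475,::-1],None,fx=6,fy=6,interpolation=2))
g=[(x,y) for x in range(385,465) for y in range(255,335)]
P=pdepth('top',g,d); m=(P[:,2]>.122)&(P[:,2]<.145); b=P[m]; c=b.mean(0)
mid=(b.min(0)+b.max(0))/2
print('bar',m.sum(),c,mid,'span',np.ptp(b@RY)); H=((b@RX).mean()*RX+(b@RY).mean()*RY)
print('foot',H-.0065*RX,'dist mat',np.linalg.norm((H-.0065*RX-[.4222,-.3073,0])[:2]))
l=P[(P[:,2]>.048)&(P[:,2]<.07)&(P@RX<H@RX-.05)&(P@RX>H@RX-.075)]; A=np.c_[l@RX,l@RY,np.ones(len(l))]
print('lip',len(l),np.linalg.lstsq(A,l[:,2],rcond=None)[0],np.median(l[:,2]))
sv=[(b@RY),b[:,2]]; print('bar slope',np.polyfit(*sv,1))
E
```

```text
bar 348 [ 0.428  -0.3063  0.1316] [ 0.4279 -0.3058  0.1294] span 0.09785357374828929
foot [ 0.4215 -0.3072  0.    ] dist mat 0.0006798637978679353
lip 424 [-0.0018 -0.0074  0.0583] 0.060441732265219705
bar slope [-0.0073  0.129 ]
```

View pics/t13.png

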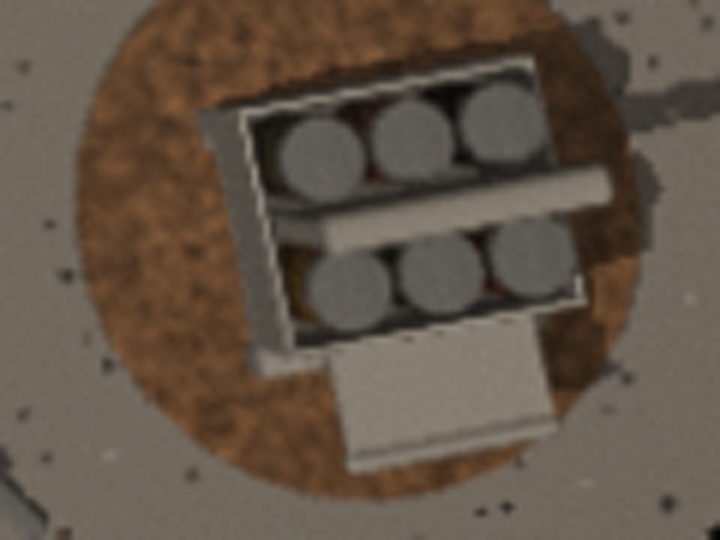

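The caddy is centred on the mat and level, with the lip slope below 0.5°. Handing in.

```bash
python3 -c "
from h import *
print(job_done())"
```

```text
the job is handed in; nothing more can be done
None
```

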